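Build a cell-straining stack on a 50 ml tube

TASK

Set up the straining stack on the open tube in the pink rack, one part at a time from the finest up: first the blue strainer in the tube's mouth, then the white strainer on it, then the yellow one, and last close the stack with the dark grey cover. Each part must end upright and fully home on the one below. Keep the four parts clean by not letting any of them tip over, and leave the green strainer, the red-capped sample jar and the tip box where they stand.

Things in the scene. Friction and masses are not known exactly. Their poses are not given: they have to be found in the camera images.
- blue_cup (a point): Blue (finest) strainer cup, round, open-topped, 50 mm tall: tapered skirt with mesh foot (14 mm tall, 20 mm across at the foot, 25.6 mm at its top), above it the cup to grip, 34 mm across, 36 mm tall, bore 28.4 mm, 33 mm deep. Stands on its skirt; loose, 14 to 25 g. The skirt drops into a bore below until the cup's underside rests on that rim. Point: on the axis, mid cup, 32 mm above the foot; z up.
- white_cup (a point): White (middle) strainer cup, same shape, sizes, mass and point as the blue one. Home in a strainer below, it stands 36 mm higher than that one (cup underside on cup rim).
- yellow_cup (a point): Yellow (coarsest) strainer cup, same shape, sizes, mass and point as the blue one. Home in a strainer below, it stands 36 mm higher than that one (cup underside on cup rim).
- cover_head (a point): Dark grey plug-in cover, 36 mm tall: a tapered plug like a strainer's skirt (14 mm tall, 20 mm across at the foot) and above it a ribbed round head 40 mm across, 22 mm tall, with a pale vent dot on top. Stands on its plug; loose, 16 to 28 g. Home when the head's underside rests on a cup's rim. Point: on the axis, mid head, 25 mm above the foot, 11 mm above the head's underside; z up.
- tube_mouth (a point): Mouth of the one open 50 ml tube: clear, whitish rim 33 mm across, bore 28.4 mm, upright and held firm in a fixed pink rack 220 x 64 mm, 75 mm tall, with five wells in a row 40 mm apart; three tubes stand in its end and middle wells, in any order. Point: centre of the mouth, level with the rim, 118 mm above the bench; z up, x along the row of wells.
- capped_a_top (a point): Top centre of a capped tube (ribbed orange cap 34 mm across, 15 mm tall) in the same rack, 122 mm above the bench; fixed, in the way at 80 or 160 mm from the open tube along the row.
- capped_b_top (a point): Top centre of the second capped tube, just like the first.
- green_cup (a point): Green strainer cup, same shape, sizes and point as the blue one; not needed, stands among the others: leave it where it is.
- jar_center (a point): Sample jar with a red screw cap, 47 mm across, 56 mm tall, beige with a white label band, standing among the strainers; not needed: leave it where it is. This point: on its axis, 28 mm above its base.
- tipbox_center (a point): Orange pipette tip box, 120 x 82 mm, 50 mm tall (61 mm with the yellow tips), on the bench on the far side of the rack: leave it where it is. This point: centre of the box, 25 mm above the bench; x along its 120 mm side.
Not all that is in view belongs to the job. There is more than one size of the part that bears cover_head; the job needs the smallest.

How it is judged:
On the way, in this order (a step that is already met when the one before it is completed fails the run):
1. the blue strainer sits home in the mouth of the open tube (z of blue_cup in the frame of tube_mouth between 0.014 and 0.022 m and horizontal distance between blue_cup and tube_mouth below 0.008 m and angle between blue_cup's own z axis and vertical below 0.08 rad), for 0.2 s.
2. the white strainer sits home in the blue one (z of white_cup in the frame of tube_mouth between 0.05 and 0.058 m and horizontal distance between white_cup and tube_mouth below 0.008 m and angle between white_cup's own z axis and vertical below 0.08 rad), for 0.2 s.
3. the yellow strainer sits home in the white one (z of yellow_cup in the frame of tube_mouth between 0.086 and 0.094 m and horizontal distance between yellow_cup and tube_mouth below 0.008 m and angle between yellow_cup's own z axis and vertical below 0.08 rad), for 0.2 s.
4. the cover is plugged home into the yellow strainer (z of cover_head in the frame of tube_mouth between 0.115 and 0.123 m and horizontal distance between cover_head and tube_mouth below 0.008 m and angle between cover_head's own z axis and vertical below 0.08 rad), for 0.2 s.
At the end, for the whole second after the job is handed in: From the open tube's mouth upward stand blue strainer, white strainer, yellow strainer and cover, each within 8 mm of the tube's axis, within 4 mm of its fully seated height (points 18, 54, 90 and 119 mm above the mouth), within 0.08 rad of upright, let go and at rest (all of step 1 and all of step 2 and all of step 3 and all of step 4 and linear speed of each of blue, white, yellow, cover below 0.01 m/s); the robot touches nothing.
It fails at once if one of the four parts tips over (leans more than 0.8 rad) (angle between any of blue_cup, white_cup, yellow_cup, cover_head's own z axis and vertical above 0.8 rad).
It fails at once if the green strainer, the sample jar or the tip box is moved more than 20 mm (distance of any of green_cup, jar_center, tipbox_center from where it was at the start of the episode above 0.02 m).
It also fails if it takes over 102 s, if anything falls off the work surface, if the arm or the gripper's body presses on something with over 40 N, if the wrist force passes 120 N, or if a joint passes its speed limit or range.

ROBOT

A 7-joint arm with a two-finger parallel gripper is mounted at the origin on the work surface. World frame = base frame: x ahead of the robot, y to its left, z up, the work surface at z = 0. Lengths are in m, angles in rad, forces in N, time in s.
With the tool pointing down it reaches from about 0.4 to 0.875 m from the base axis. Payload 19.3 kg.
Tool frame: the origin (TCP) lies on the centre line of the jaws, within the pads' length; the fingertips stand 22 mm ahead of it and the grasp point (between the pads) lies 3 mm ahead of it; y points along the fingers, z is the direction in which the jaws open and shut, and the axes are right-handed (so a half turn about y gives the same grasp; the last joint's range is limited). The gripper opens to 85 mm and grips with 20 to 120 N. Pads are 22 mm wide; open, the fingers measure 114 mm over their backs; the gripper's body (76 mm by 85 mm) begins 54 mm behind the grasp point. The pads swing forward as they close: fully open they stand 13 mm farther back than shut.
Start: joints at [1.234, 0.521, -0.036, 1.599, 0.021, 1.021, -0.113], TCP at [0.165, -0.603, 0.226] pointing down, gripper open.
Joint ranges: [-2.91, 2.91], [-0.3, 2.13], [-1.5, 1.42], [0.17, 2.43], [-1.26, 4.41], [0.16, 1.93], [-2.52, 2.52]. Speed limits (rad/s): [1.89, 1.89, 2.39, 2.39, 3.01, 3.01, 3.01].

INTERFACE

Orientations are given as a unit quaternion [x, y, z, w].
In Python, from bench import manip gives the robot as it stands. The module is installed in compiled form; this text tells all that it offers.
- The arm moves only by the shell command python3 -m handwheel 'ROWS' [FORCE]. ROWS is JSON, a list of rows, each an object with "delta_pos": the shift along the tool's x, y, z in cm, a list of three; "roll": the turn about the tool's y in degrees; "gripper": the closure in counts, from 0 (fully open) to 255 (shut). In form: [{"delta_pos": [tx, ty, tz], "roll": roll, "gripper": gripper}, ...]. A call has 1 to 20 rows; each row shifts and turns the pose as measured when the row begins, along the tool's axes as they then stand; what a row does not reach is not made up. A row lasts 1/8 s, in which the tool goes at most 62.5 mm and 10.7 degrees, less where a joint would pass 70% of its speed; a pose out of reach is approached as far as the arm can. A call is refused whole if a number of a shift passes 6.25 or a number of a turn 10.7, either way. A call with a gripper value outside its range is refused whole. The fingers move at their own pace and stop on an object; FORCE is the grip in N (left out, the last holds). Time passes only in rows, so rows that do not move let the fingers close. It gives the time, the measured TCP pose, the force and the opening at its end, in the units of the state.
- manip.get_obs(): the state, without advancing time (a new reading comes with each control period).
- manip.camera(name): name is "scene" or "top"; returns a dict with "frame" (480x640x3 uint8, red, green, blue), "fx", "fy", "cx", "cy" (pixels), "dist_coeffs" ([k1, k2, p1, p2, k3] as OpenCV has them; the pictures are not rectified), "origin" and "orientation" of the camera in the world. Camera axes: x right, y down, z forward; pixel columns grow to the right and rows downward; lengths in m; the calibration is good to about 2 mm. A picture is of the moment at which its call begins. There is no depth.
- manip.finish_job(): hands the job in, once; it reports no verdict.
The state is a dict: "clock": time; "qpos": joint angles; "qd": joint speeds; "joint_torque": joint torques, N m; "tool_pos": TCP position; "orientation": TCP orientation; "contact_force": force on the tool from outside, world axes, zero at the start; "ft_torque": the same for the moment, N m; "gripper_width": opening from 0.0 (shut) to 1.0 (fully open).
Only numpy, scipy, OpenCV 4.12 (cv2) and the standard library are available. Lean on these libraries where they do the work, as an engineer would, in place of code of your own. Each camera call takes 0.05 s, during which the arm holds its last target.

## Working session

There is one attempt and no reset: what is moved stays moved. The work goes in short steps, Python scripts to look and compute and a shell command to move; the robot and the scene stay as the last step left them, time stands still between calls to the robot, and variables do not carry over. Pictures are saved under pics/ and viewed, and the job is handed in when it is done.

```bash
mkdir -p pics
cat > h.py <<'E'
import numpy as np, cv2
from bench import manip
from scipy.spatial.transform import Rotation as R
E
python3 - <<'E'
from h import *
o=manip.get_obs()
print({k:np.round(v,4).tolist() for k,v in o.items()})
print(R.from_quat(o['orientation']).as_matrix().round(3))
import pickle
for n in ['scene','top']:
    c=manip.camera(n); pickle.dump(c,open(f'{n}0.pkl','wb'))
    cv2.imwrite(f'pics/{n}0.png',c['frame'][:,:,::-1])
    print(n,{k:np.round(v,4).tolist() for k,v in c.items() if k!='frame'}); print(R.from_quat(c['orientation']).as_matrix().round(3))
E
```

```text
{'clock': 0.0, 'qpos': [1.2338, 0.522, -0.0363, 1.6, 0.0212, 1.0211, -0.1128], 'qd': [0.0015, 0.001, 0.0001, -0.0001, 0.0003, -0.0004, 0.0004], 'joint_torque': [0.0, -92.7126, 1.98, -36.9942, 0.0178, 0.0083, -0.0], 'tool_pos': [0.1646, -0.6026, 0.2253], 'orientation': [-0.0941, 0.7012, -0.7004, 0.094], 'contact_force': [0.2258, 0.9376, -0.6328], 'ft_torque': [-0.0033, -0.0266, -0.0088], 'gripper_width': 1.0029}
[[-0.965 -0.     0.264]
 [-0.264  0.001 -0.965]
 [ 0.    -1.    -0.001]]
scene {'fx': 594.1998, 'fy': 594.1998, 'cx': 320.3272, 'cy': 242.258, 'dist_coeffs': [0.0701, 0.0, 0.0, 0.0, 0.0], 'origin': [1.0671, 0.6001, 0.9697], 'orientation': [0.3476, 0.858, -0.3492, -0.1452]}
[[-0.716  0.495 -0.492]
 [ 0.698  0.514 -0.498]
 [ 0.006 -0.7   -0.714]]
top {'fx': 592.0584, 'fy': 592.0584, 'cx': 318.3463, 'cy': 240.5615, 'dist_coeffs': [-0.0158, 0.0, 0.0, 0.0, 0.0], 'origin': [0.1391, 0.0034, 1.5272], 'orientation': [0.7125, -0.6924, 0.081, -0.0795]}
[[ 0.028 -0.974  0.225]
 [-1.    -0.029  0.001]
 [ 0.005 -0.225 -0.974]]
```

View pics/scene0.png

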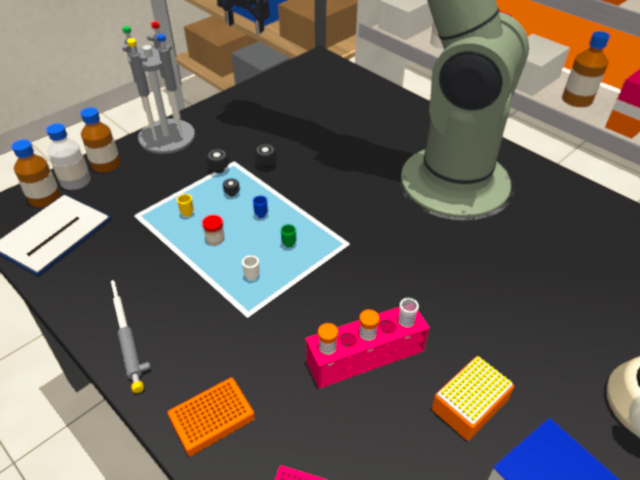

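View pics/top0.png

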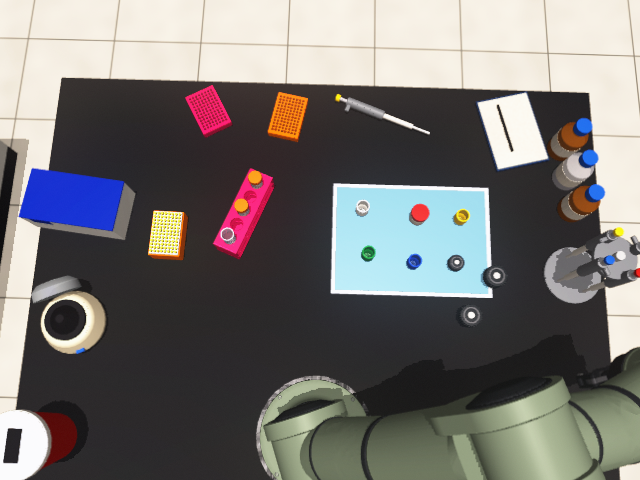

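Run:
```python
from h import *
t=cv2.imread('pics/top0.png'); s=cv2.imread('pics/scene0.png')
a=cv2.resize(t[180:340,330:520],None,fx=4,fy=4,interpolation=cv2.INTER_CUBIC)[:600]
cv2.imwrite('pics/tc.png',a)
b=cv2.resize(s[130:290,130:330],None,fx=4,fy=4,interpolation=cv2.INTER_CUBIC)[:600]
cv2.imwrite('pics/sc.png',b)
c=np.hstack([cv2.resize(t[160:265,140:280],None,fx=4,fy=4,interpolation=cv2.INTER_CUBIC)])
cv2.imwrite('pics/tr.png',c)
```

```text
(no output)
```

View pics/tc.png

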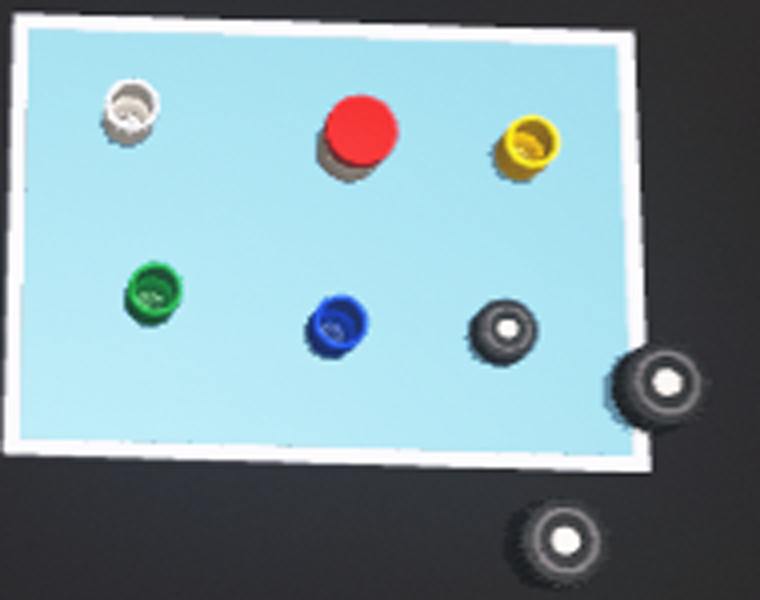

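View pics/sc.png

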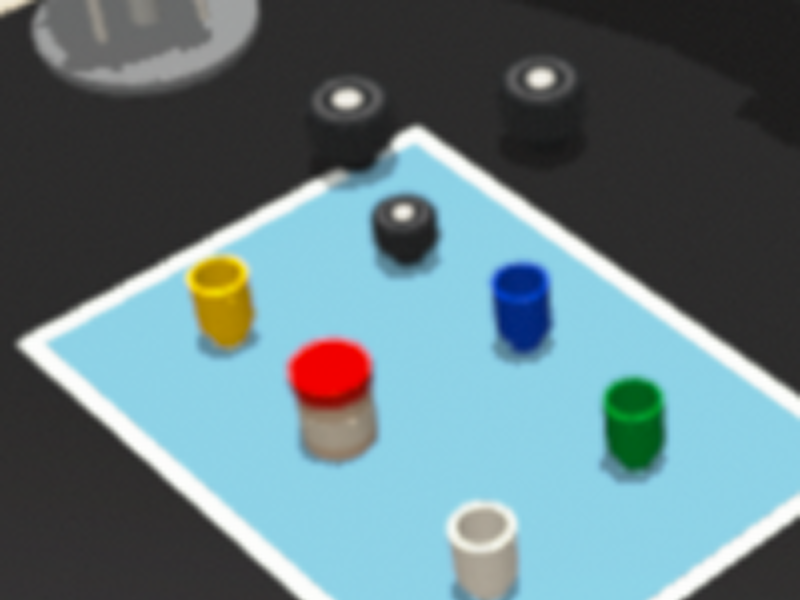

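View pics/tr.png

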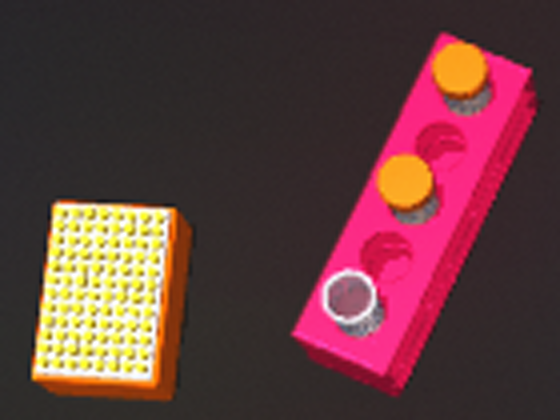

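```bash
cat >> h.py <<'E'
import pickle
def ray(c,u,v):
    K=np.array([[c['fx'],0,c['cx']],[0,c['fy'],c['cy']],[0,0,1]])
    p=cv2.undistortPoints(np.array([[[u,v]]],float),K,np.array(c['dist_coeffs'],float))[0,0]
    d=R.from_quat(c['orientation']).as_matrix()@np.array([p[0],p[1],1.])
    return np.array(c['origin'],float),d
def onz(c,u,v,z):
    o,d=ray(c,u,v); return o+d*(z-o[2])/d[2]
def proj(c,P):
    K=np.array([[c['fx'],0,c['cx']],[0,c['fy'],c['cy']],[0,0,1]])
    Rm=R.from_quat(c['orientation']).as_matrix().T
    return cv2.projectPoints(np.array(P,float).reshape(-1,1,3),cv2.Rodrigues(Rm)[0],-Rm@np.array(c['origin']),K,np.array(c['dist_coeffs'],float))[0].reshape(-1,2)
def tri(c1,p1,c2,p2):
    o1,d1=ray(c1,*p1);o2,d2=ray(c2,*p2)
    A=np.stack([d1,-d2],1); s=np.linalg.lstsq(A,o2-o1,rcond=None)[0]
    a,b=o1+s[0]*d1,o2+s[1]*d2
    return (a+b)/2,np.linalg.norm(a-b)
E
python3 - <<'E'
from h import *
T=pickle.load(open('top0.pkl','rb'));S=pickle.load(open('scene0.pkl','rb'))
f=lambda u,v,x,y:((u+.5)/4-.5+x,(v+.5)/4-.5+y)
top={'white':(132,105),'yellow':(531,141),'blue':(341,321),'green':(155,289),'jar':(361,130),'cover':(508,328)}
sc={'white':(482,526),'yellow':(219,276),'blue':(521,283),'green':(634,397),'jar':(330,371),'cover':(403,213)}
z=dict(white=.05,yellow=.05,blue=.05,green=.05,jar=.056,cover=.036)
for k in top:
    a=f(*top[k],330,180);b=f(*sc[k],130,130)
    print(k,np.round(a,1),onz(T,*a,z[k])[:2].round(4),onz(S,*b,z[k])[:2].round(4),[x.round(4) for x in tri(T,a,S,b)])
a=f(349,296,140,160); print('tube',a,onz(T,*a,.118).round(4))
for u in [(405,182),(460,69)]:
    a=f(*u,140,160); print('cap',onz(T,*a,.122).round(4))
# tube mouth in scene by predicted pixel
print(proj(S,onz(T,*f(349,296,140,160),.118)))
s=S['frame'][:,:,::-1]
cv2.imwrite('pics/sr.png',cv2.resize(s[290:390,300:440],None,fx=5,fy=5,interpolation=cv2.INTER_CUBIC))
E
```

```text
white [362.6 205.9] [ 0.5767 -0.1072] [ 0.5783 -0.1043] [array([ 0.5771, -0.107 ,  0.0473]), np.float64(0.0012)]
yellow [462.4 214.9] [ 0.5602 -0.3662] [ 0.5618 -0.3623] [array([ 0.5605, -0.3664,  0.0469]), np.float64(0.0016)]
blue [414.9 259.9] [ 0.4377 -0.2418] [ 0.4395 -0.237 ] [array([ 0.4376, -0.2415,  0.0463]), np.float64(0.0025)]
green [368.4 251.9] [ 0.455  -0.1233] [ 0.4559 -0.1211] [array([ 0.455 , -0.123 ,  0.0483]), np.float64(0.0012)]
jar [419.9 212.1] [ 0.5626 -0.2549] [ 0.5674 -0.2483] [array([ 0.564 , -0.2555,  0.0491]), np.float64(0.0016)]
cover [456.6 261.6] [ 0.439  -0.3516] [ 0.4402 -0.3481] [array([ 0.4389, -0.3515,  0.0335]), np.float64(0.0017)]
tube (226.875, 233.625) [0.476  0.2294 0.118 ]
cap [0.5484 0.1988 0.122 ]
cap [0.6228 0.1687 0.122 ]
[[407.87279649 304.40086114]]
```

View pics/sr.png

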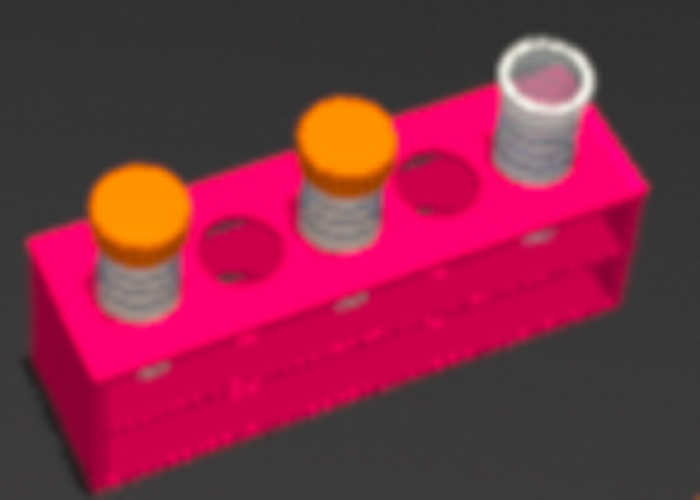

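Cover candidates in the top picture are (457,262), (496,276) and (471,315). The one at (457,262) on the mat has the smallest head in both enlarged crops, so that's the cover. The open tube is at top (227,234) and scene (409,305), in the rack end nearest the tip box. I'll start with blue.

```bash
cat >> h.py <<'E'
import sys
def go(x,y,z):
    o=manip.get_obs(); M=R.from_quat(o['orientation']).as_matrix()
    p=np.array(o['tool_pos']); d=M.T@(np.array([x,y,z])-p)*100
    print('t',round(o['clock'],2),'tcp',p.round(4),'delta_tool_cm',d.round(2),'w',round(o['gripper_width'],3),'F',np.round(o['contact_force'],1),'ydown',M[:,1].round(3),'z',M[:,2].round(3))
def snap(tag,boxt=None,boxs=None,k=4):
    for n,b in (('top',boxt),('scene',boxs)):
        c=manip.camera(n); pickle.dump(c,open(f'{n}_{tag}.pkl','wb'))
        im=c['frame'][:,:,::-1]
        if b: im=cv2.resize(im[b[1]:b[1]+b[3],b[0]:b[0]+b[2]],None,fx=k,fy=k,interpolation=cv2.INTER_CUBIC)
        cv2.imwrite(f'pics/{n}_{tag}.png',im)
E
python3 -m handwheel '[{"delta_pos":[-4,0,-3.1],"roll":0,"gripper":0},{"delta_pos":[-4,0,-3.1],"roll":0,"gripper":0},{"delta_pos":[-4,0,-3.1],"roll":0,"gripper":0},{"delta_pos":[-4,0,-3.1],"roll":0,"gripper":0},{"delta_pos":[-4,0,-3.1],"roll":0,"gripper":0},{"delta_pos":[-4,0,-3.1],"roll":0,"gripper":0},{"delta_pos":[-4,0,-3.1],"roll":0,"gripper":0},{"delta_pos":[-4,0,-3.1],"roll":0,"gripper":0},{"delta_pos":[-4,0,-3.1],"roll":0,"gripper":0}]' 30
python3 -c "
from h import *
go(.4386,-.2394,.12)
print(manip.get_obs()['qpos'])"
```

```text
clock: 1.23
tool_pos: [0.4436, -0.2294, 0.2235]
orientation: [-0.093, 0.702, -0.7, 0.091]
contact_force: [1.0, -0.6, -0.6]
gripper_width: 1.0
t 1.23 tcp [ 0.4436 -0.2294  0.2235] delta_tool_cm [ 0.72 10.35  0.87] w 1.0 F [ 1.  -0.6 -0.6] ydown [-0.003  0.002 -1.   ] z [ 0.258 -0.966 -0.003]
[ 0.50866689  0.33228865 -0.18801027  1.91759182  0.07607836  0.90191381
 -1.026863  ]
```

```bash
python3 -m handwheel '[{"delta_pos":[0.7,4,0.9],"roll":0,"gripper":0},{"delta_pos":[0,3.5,0],"roll":0,"gripper":0},{"delta_pos":[0,2.5,0],"roll":0,"gripper":0},{"delta_pos":[0,0,0],"roll":0,"gripper":0}]'
python3 -c "
from h import *
snap('a',(330,180,190,150),(180,130,160,150))
go(.4386,-.2394,.041)"
```

```text
clock: 1.72
tool_pos: [0.4416, -0.2355, 0.1208]
orientation: [-0.095, 0.702, -0.699, 0.094]
contact_force: [-0.4, -0.9, -0.1]
gripper_width: 1.002
t 1.82 tcp [ 0.4427 -0.236   0.1226] delta_tool_cm [0.5  8.16 0.23] w 1.0 F [-0.5 -0.4  0. ] ydown [ 0.001  0.002 -1.   ] z [ 0.265 -0.964 -0.002]
```

View pics/scene_a.png

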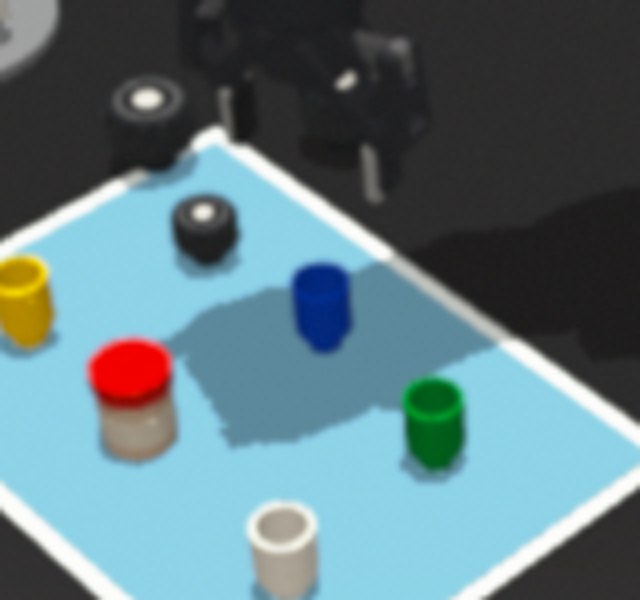

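View pics/top_a.png

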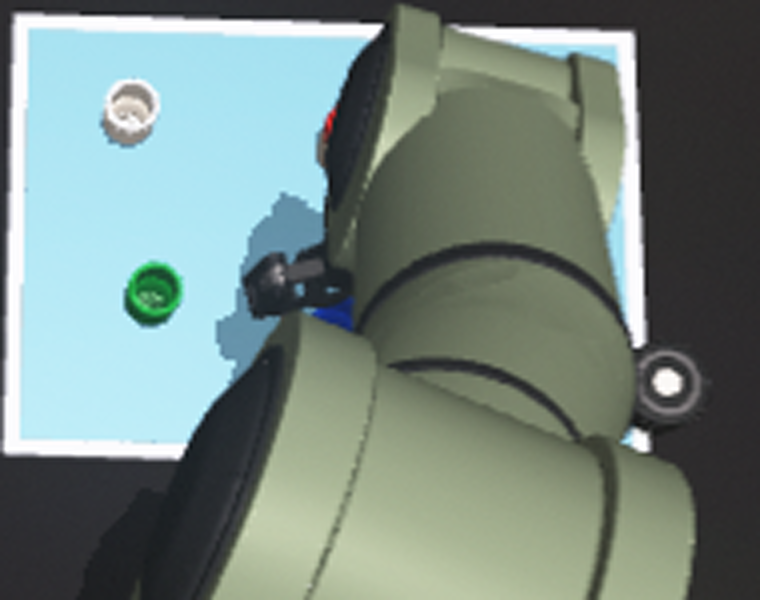

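```bash
python3 -c "
from h import *
c=pickle.load(open('scene_a.pkl','rb'))
for z in (.1006,.1136): print(onz(c,256.8,172.4,z))
print(proj(c,[[.4427,-.236,.1136],[.4427,-.236,.1006]])*4-[180*4,130*4])
"
```

```text
[ 0.41632853 -0.27006391  0.1006    ]
[ 0.42606296 -0.25704685  0.1136    ]
[[308.64165819 199.74243582]
 [310.27047589 217.61010859]]
```

```bash
python3 -m handwheel '[{"delta_pos":[0.5,3,0.2],"roll":0,"gripper":0},{"delta_pos":[0,3,0],"roll":0,"gripper":0},{"delta_pos":[0,2.0,0],"roll":0,"gripper":0},{"delta_pos":[0,0,0],"roll":0,"gripper":0}]'
python3 -c "
from h import *
snap('b',None,(180,130,160,150))
go(.4386,-.2394,.041)"
```

```text
clock: 2.33
tool_pos: [0.4418, -0.2413, 0.0461]
orientation: [0.091, -0.7, 0.702, -0.097]
contact_force: [-0.2, 0.5, 1.2]
gripper_width: 0.999
t 2.42 tcp [ 0.4425 -0.2416  0.0471] delta_tool_cm [ 0.32  0.61 -0.32] w 1.001 F [-0.   0.2  0.4] ydown [ 0.011 -0.003 -1.   ] z [ 0.264 -0.965  0.005]
```

View pics/scene_b.png

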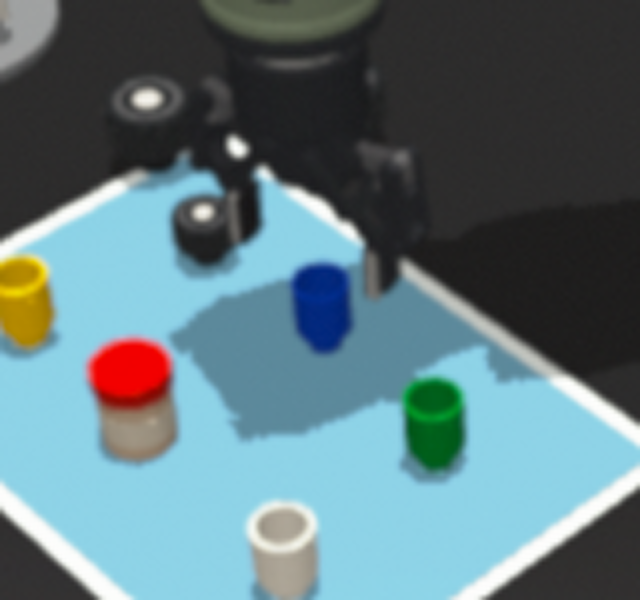

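```bash
python3 -c "
from h import *
c=pickle.load(open('scene_b.pkl','rb'))
b=np.array([180,130])
M=R.from_quat(manip.get_obs()['orientation']).as_matrix()
t=np.array(manip.get_obs()['tool_pos'])
for z in (-.0425,0,.0425):
  for y in (-.013,0.009,.022):
    print(z,y,((proj(c,t+M@[0,y,z])[0]-b)*4).round(0))
c=pickle.load(open('top_b.pkl','rb'))
im=c['frame'][:,:,::-1]
cv2.imwrite('pics/tb.png',cv2.resize(im[200:300,360:500],None,fx=5,fy=5))
"
```

```text
-0.0425 -0.013 [371. 292.]
-0.0425 0.009 [372. 321.]
-0.0425 0.022 [373. 337.]
0 -0.013 [309. 267.]
0 0.009 [312. 295.]
0 0.022 [313. 312.]
0.0425 -0.013 [249. 242.]
0.0425 0.009 [252. 270.]
0.0425 0.022 [254. 287.]
```

View pics/tb.png

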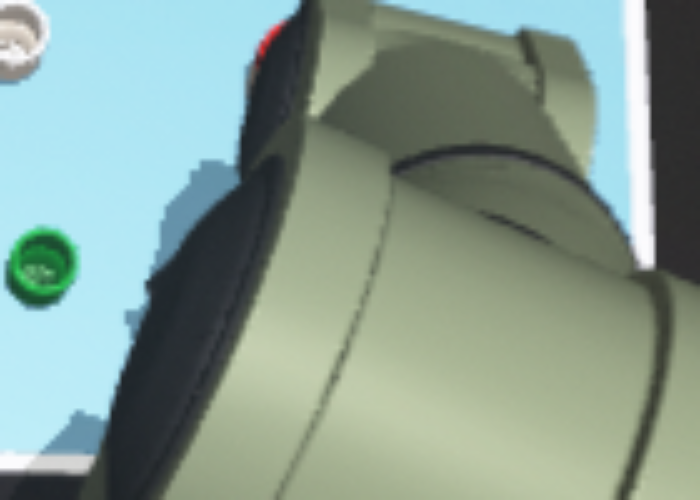

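Finger tips in the scene picture, about (240,242) and (378,298) in the crop, sit higher than predicted. I'll close the gripper in the air to get a clean reference before grasping.

```bash
python3 -m handwheel '[{"delta_pos":[0,-4,0],"roll":0,"gripper":0},{"delta_pos":[0,-4,0],"roll":0,"gripper":0},{"delta_pos":[0,0,0],"roll":0,"gripper":255},{"delta_pos":[0,0,0],"roll":0,"gripper":255},{"delta_pos":[0,0,0],"roll":0,"gripper":255},{"delta_pos":[0,0,0],"roll":0,"gripper":255},{"delta_pos":[0,0,0],"roll":0,"gripper":255},{"delta_pos":[0,0,0],"roll":0,"gripper":255},{"delta_pos":[0,0,0],"roll":0,"gripper":255}]'
python3 -c "
from h import *
snap('c',(330,180,190,150),(180,100,160,150))
go(.4386,-.2394,.041)
o=manip.get_obs();M=R.from_quat(o['orientation']).as_matrix();t=np.array(o['tool_pos'])
c=pickle.load(open('scene_c.pkl','rb'))
for x in (-.011,0,.011):
  for y in (0,.022): print(x,y,((proj(c,t+M@[x,y,0])[0]-[180,100])*4).round(0))
"
```

```text
clock: 3.55
tool_pos: [0.4422, -0.2417, 0.1326]
orientation: [0.089, -0.699, 0.703, -0.099]
contact_force: [-0.5, -0.2, -0.1]
gripper_width: -0.002
t 3.65 tcp [ 0.4422 -0.2417  0.1327] delta_tool_cm [ 0.4   9.16 -0.39] w -0.001 F [-0.1  0.8  0.2] ydown [ 0.014 -0.004 -1.   ] z [ 0.264 -0.965  0.007]
-0.011 0 [289. 299.]
-0.011 0.022 [291. 329.]
0 0 [300. 288.]
0 0.022 [303. 319.]
0.011 0 [311. 278.]
0.011 0.022 [314. 308.]
```

View pics/scene_c.png

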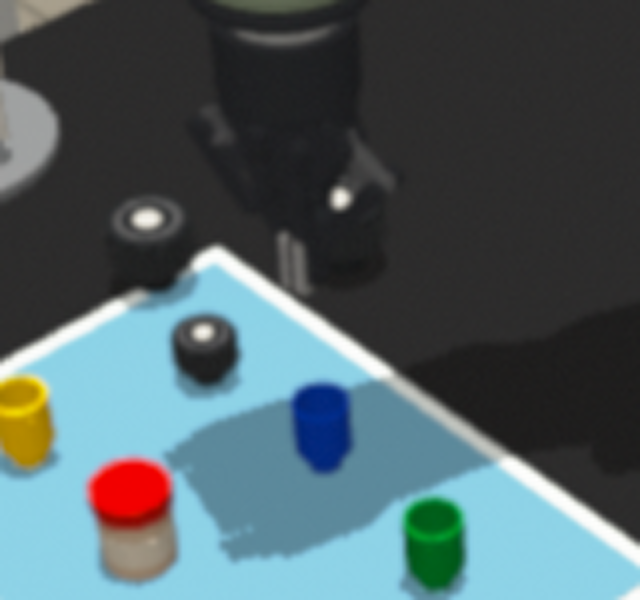

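```bash
python3 -c "
from h import *
c=pickle.load(open('scene_c.pkl','rb'))
im=c['frame'][:,:,::-1][125:190,225:295]
im=np.clip(255*(im/255.)**.5,0,255).astype(np.uint8)
im=cv2.resize(im,None,fx=8,fy=8,interpolation=cv2.INTER_CUBIC)
o=manip.get_obs();M=R.from_quat(o['orientation']).as_matrix();t=np.array(o['tool_pos'])
for x in (-.011,0,.011):
  for y in (0,.022):
    p=(proj(c,t+M@[x,y,0])[0]-[225,125])*8; cv2.circle(im,tuple(int(v) for v in p),3,(0,0,255) if y else (0,255,0),-1)
cv2.imwrite('pics/cc.png',im)
"
```

```text
(no output)
```

View pics/cc.png

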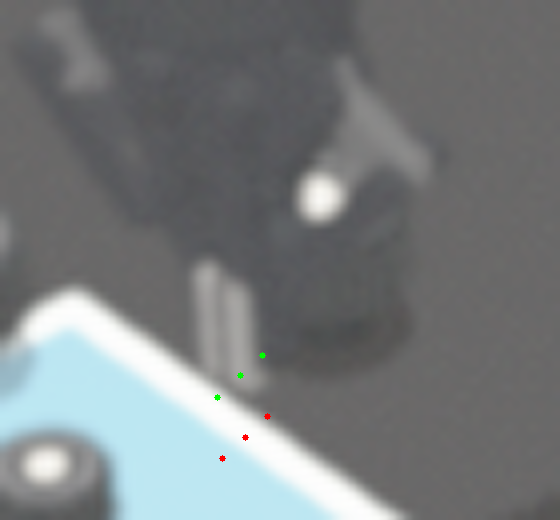

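View pics/top_c.png

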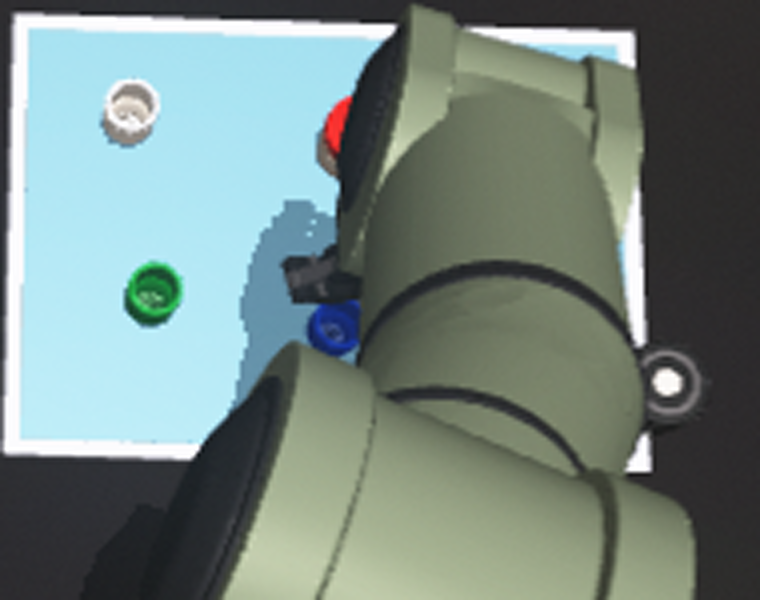

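```bash
python3 -c "
from h import *
c=pickle.load(open('scene_c.pkl','rb'));T=pickle.load(open('top_c.pkl','rb'))
o=manip.get_obs();M=R.from_quat(o['orientation']).as_matrix();t=np.array(o['tool_pos'])
P,e=tri(T,(410,248.8),c,(273.1,138.8)); print(P,e,M.T@(P-t))
im=T['frame'][:,:,::-1][230:270,390:430]
im=np.clip(255*(im/255.)**.5,0,255).astype(np.uint8)
cv2.imwrite('pics/tcc.png',cv2.resize(im,None,fx=12,fy=12,interpolation=cv2.INTER_CUBIC))
for q in ([0,0,0],[0,-.08,-.04],[0,-.08,0]): print((proj(T,t+M@q)[0]-[390,230])*12)
"
```

```text
[ 0.4232414  -0.1982734   0.23603374] 0.005128977151504663 [ 0.00560522 -0.1037895  -0.04615924]
[365.2810743  256.58892896]
[233.79459517 223.51127946]
[436.63169946 174.74059126]
```

View pics/tcc.png

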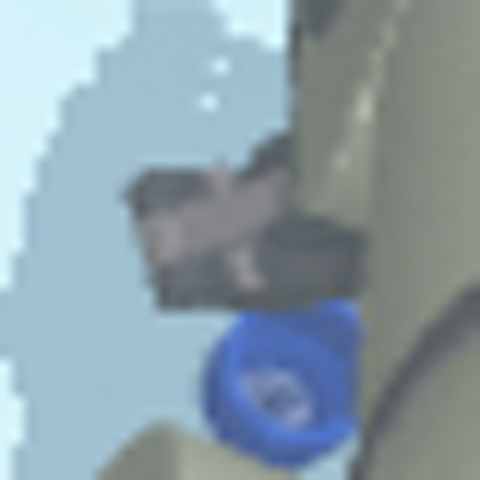

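```bash
python3 -m handwheel '[{"delta_pos":[0,0,0],"roll":0,"gripper":0},{"delta_pos":[0,0,0],"roll":0,"gripper":0},{"delta_pos":[0,0,0],"roll":0,"gripper":0},{"delta_pos":[0,0,0],"roll":0,"gripper":0},{"delta_pos":[0.2,3,-0.2],"roll":0,"gripper":0},{"delta_pos":[0,3,0],"roll":0,"gripper":0},{"delta_pos":[0,3,0],"roll":0,"gripper":0},{"delta_pos":[0,0,0],"roll":0,"gripper":0}]'
python3 -c "
from h import *
snap('d',None,(210,150,100,100),6)
go(.4386,-.2394,.02)"
```

```text
clock: 4.65
tool_pos: [0.4419, -0.2411, 0.0412]
orientation: [0.089, -0.698, 0.703, -0.099]
contact_force: [0.2, -0.2, 0.2]
gripper_width: 1.0
t 4.75 tcp [ 0.443  -0.2417  0.0431] delta_tool_cm [ 0.4   2.3  -0.36] w 0.999 F [0.4 0.3 0.3] ydown [ 0.019 -0.006 -1.   ] z [ 0.263 -0.965  0.011]
```

View pics/scene_d.png

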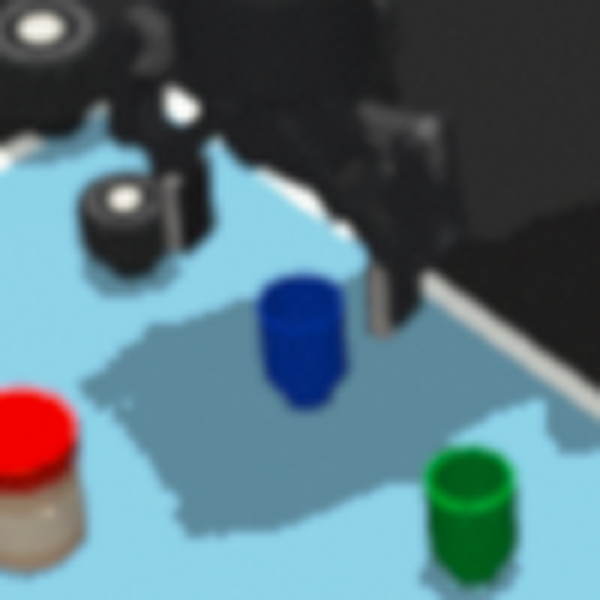

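```bash
python3 -m handwheel '[{"delta_pos":[0.2,2.1,-0.3],"roll":0,"gripper":0}]'
python3 -c "
from h import *
snap('e',None,(210,150,100,100),6)
go(.4386,-.2394,.02)"
```

```text
clock: 4.88
tool_pos: [0.4422, -0.2403, 0.024]
orientation: [0.086, -0.697, 0.705, -0.101]
contact_force: [0.2, -0.4, -0.6]
gripper_width: 1.001
t 4.97 tcp [ 0.4404 -0.2393  0.0221] delta_tool_cm [ 0.18  0.21 -0.04] w 0.996 F [-0.4  0.2 -0.3] ydown [ 0.018 -0.006 -1.   ] z [ 0.263 -0.965  0.011]
```

View pics/scene_e.png

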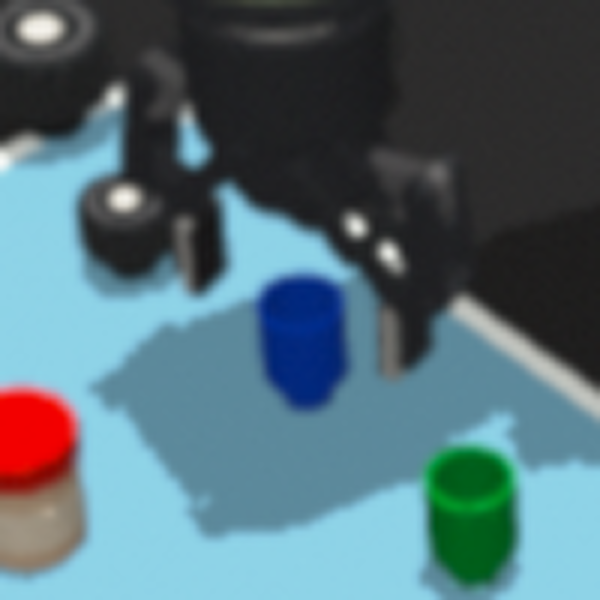

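```bash
python3 -m handwheel '[{"delta_pos":[0,0,0],"roll":0,"gripper":120},{"delta_pos":[0,0,0],"roll":0,"gripper":255},{"delta_pos":[0,0,0],"roll":0,"gripper":255},{"delta_pos":[0,0,0],"roll":0,"gripper":255},{"delta_pos":[0,0,0],"roll":0,"gripper":255}]' 25
python3 -c "
from h import *
snap('f',None,(210,150,100,100),6)
go(.4386,-.2394,.02)"
```

```text
clock: 5.6
tool_pos: [0.442, -0.2403, 0.0255]
orientation: [0.086, -0.697, 0.705, -0.101]
contact_force: [-0.1, -0.0, -0.7]
gripper_width: 0.395
t 5.7 tcp [ 0.442  -0.2403  0.0254] delta_tool_cm [ 0.31  0.53 -0.18] w 0.389 F [ 0.3  0.2 -0.4] ydown [ 0.022 -0.008 -1.   ] z [ 0.263 -0.965  0.013]
```

View pics/scene_f.png

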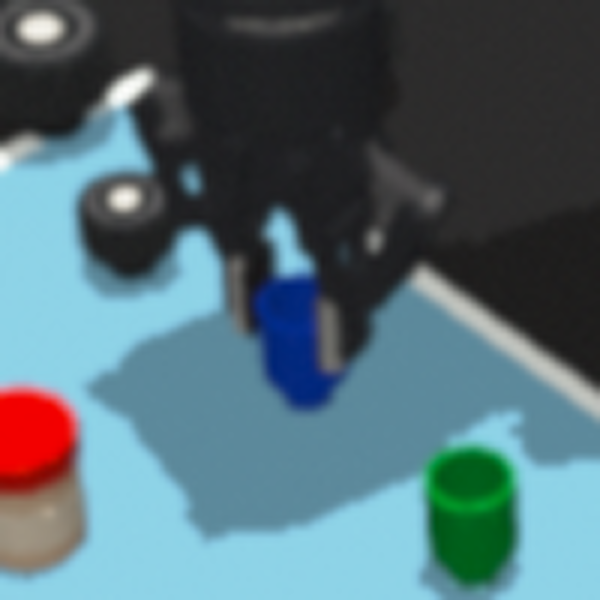

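```bash
python3 -m handwheel '[{"delta_pos":[0,-6,0],"roll":0,"gripper":255},{"delta_pos":[0,-6,0],"roll":0,"gripper":255},{"delta_pos":[0,-6,0],"roll":0,"gripper":255}]'
python3 -c "
from h import *
c=pickle.load(open('scene0.pkl','rb'))
print(onz(c,409.0,305,.118), tri(c,(409,305),pickle.load(open('top0.pkl','rb')),(226.9,233.6)))
go(.477,.231,.21)"
```

```text
clock: 6.08
tool_pos: [0.4359, -0.2375, 0.2055]
orientation: [0.09, -0.699, 0.702, -0.098]
contact_force: [-0.0, 0.1, 1.0]
gripper_width: 0.391
[0.47563734 0.23175387 0.118     ] (array([0.47569787, 0.23046771, 0.11721164]), np.float64(0.002247579234994964))
t 6.08 tcp [ 0.4359 -0.2375  0.2055] delta_tool_cm [-16.33  -0.54 -44.1 ] w 0.391 F [-0.   0.1  1. ] ydown [ 0.013 -0.003 -1.   ] z [ 0.264 -0.965  0.006]
```

```bash
python3 -m handwheel '[{"delta_pos":[-2,-0.1,-5.4],"roll":0,"gripper":255},{"delta_pos":[-2,-0.1,-5.4],"roll":0,"gripper":255},{"delta_pos":[-2,-0.1,-5.4],"roll":0,"gripper":255},{"delta_pos":[-2,-0.1,-5.4],"roll":0,"gripper":255},{"delta_pos":[-2,-0.1,-5.4],"roll":0,"gripper":255},{"delta_pos":[-2,-0.1,-5.4],"roll":0,"gripper":255},{"delta_pos":[-2,-0.1,-5.4],"roll":0,"gripper":255}]'
python3 -c "
from h import *
go(.479,.2315,.21)
print(manip.get_obs()['qpos'])"
```

```text
clock: 6.95
tool_pos: [0.475, 0.1707, 0.2163]
orientation: [0.083, -0.698, 0.705, -0.098]
contact_force: [0.9, -1.6, 0.5]
gripper_width: 0.394
t 6.95 tcp [0.475  0.1707 0.2163] delta_tool_cm [-1.92  0.59 -5.78] w 0.394 F [ 0.9 -1.6  0.5] ydown [ 0.023 -0.008 -1.   ] z [ 0.254 -0.967  0.013]
[-0.18364352  0.35170168 -0.36679376  1.92378461  0.18445684  0.88016707
 -1.95976048]
```

```bash
python3 -m handwheel '[{"delta_pos":[-1,0,-3],"roll":0,"gripper":255},{"delta_pos":[-0.9,0,-2.5],"roll":0,"gripper":255},{"delta_pos":[0,0,0],"roll":0,"gripper":255}]'
python3 -c "
from h import *
snap('g',(190,180,120,120),(350,230,120,110),5)
go(.479,.2315,.18)
"
```

```text
clock: 7.32
tool_pos: [0.478, 0.2354, 0.2155]
orientation: [0.086, -0.698, 0.704, -0.1]
contact_force: [0.7, -0.2, -0.1]
gripper_width: 0.392
t 7.42 tcp [0.4783 0.2331 0.2155] delta_tool_cm [0.04 3.55 0.13] w 0.395 F [-0.3 -1.1 -0.1] ydown [ 0.022 -0.007 -1.   ] z [ 0.258 -0.966  0.013]
```

View pics/scene_g.png

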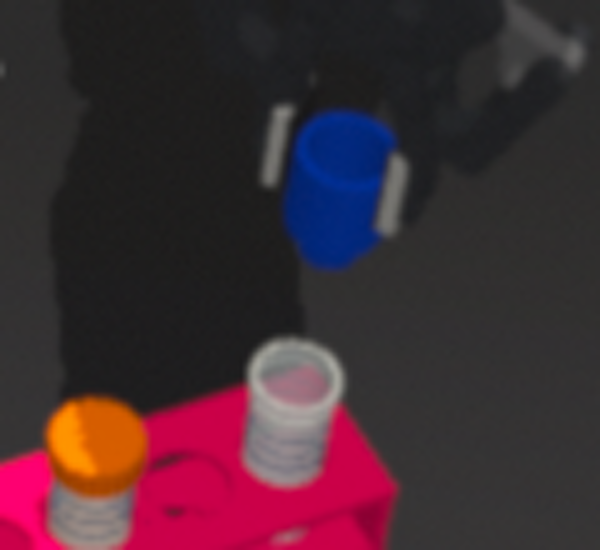

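View pics/top_g.png

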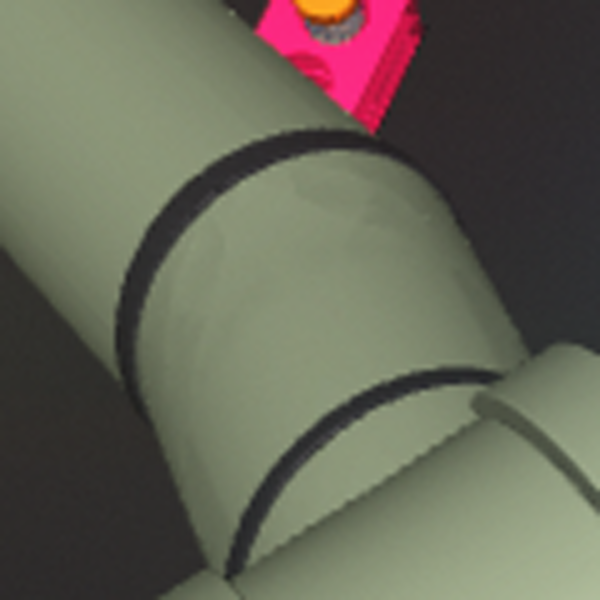

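```bash
python3 -c "
from h import *
c=pickle.load(open('scene_g.pkl','rb'))
f=lambda p:((proj(c,p)-[350,230]+.5)*5-.5).round(0)
t=np.array([.476,.2306,0])
print('if centred:',f([t+[0,0,z] for z in (.190,.204,.222,.240)]), 'tube',f(t+[0,0,.118]))
print('x+1cm',f(t+[.01,0,.24]),'y+1cm',f(t+[0,.01,.24]),'z+1cm',f(t+[0,0,.25]))
"
```

```text
if centred: [[317. 246.]
 [322. 219.]
 [328. 184.]
 [334. 148.]] tube [[294. 376.]]
x+1cm [[315. 163.]] y+1cm [[358. 163.]] z+1cm [[338. 127.]]
```

```bash
python3 -m handwheel '[{"delta_pos":[-0.2,3,0.4],"roll":0,"gripper":255},{"delta_pos":[0,3,0],"roll":0,"gripper":255},{"delta_pos":[0,0.3,0],"roll":0,"gripper":255}]'
python3 -c "
from h import *
snap('h',None,(350,230,120,110),5)
go(.4813,.2298,.15)
c=pickle.load(open('scene_h.pkl','rb'))
f=lambda p:((proj(c,p)-[350,230]+.5)*5-.5).round(0)
z0=manip.get_obs()['tool_pos'][2]+.0066
t=np.array([.476,.2306,0])
print('if centred:',f([t+[0,0,z0+z] for z in (-.032,-.018,0,.018)]))
"
```

```text
clock: 7.8
tool_pos: [0.4837, 0.2257, 0.152]
orientation: [0.083, -0.697, 0.705, -0.098]
contact_force: [0.1, 0.5, 0.5]
gripper_width: 0.392
t 7.9 tcp [0.4844 0.2265 0.1536] delta_tool_cm [ 0.23  0.35 -0.4 ] w 0.394 F [-0.2  0.  -0. ] ydown [ 0.026 -0.007 -1.   ] z [ 0.254 -0.967  0.013]
if centred: [[297. 358.]
 [301. 333.]
 [307. 301.]
 [313. 268.]]
```

View pics/scene_h.png

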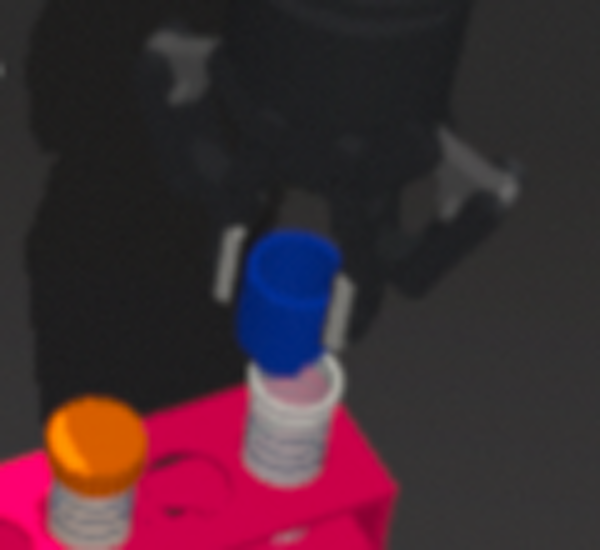

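```bash
python3 -m handwheel '[{"delta_pos":[0.3,-0.2,-0.5],"roll":0,"gripper":255},{"delta_pos":[0,0,0],"roll":0,"gripper":255}]'
python3 -c "
from h import *
snap('i',None,(350,230,120,110),5)
go(.480,.2308,.15)
c=pickle.load(open('scene_i.pkl','rb'))
f=lambda p:((proj(c,p)-[350,230]+.5)*5-.5).round(0)
z0=manip.get_obs()['tool_pos'][2]+.0066
t=np.array([.476,.2306,0])
print('if centred:',f([t+[0,0,z0+z] for z in (-.032,-.018,0,.018)]))
"
```

```text
clock: 8.15
tool_pos: [0.4807, 0.2311, 0.1577]
orientation: [0.081, -0.698, 0.705, -0.1]
contact_force: [0.4, 0.0, -0.1]
gripper_width: 0.39
t 8.25 tcp [0.4809 0.2307 0.1573] delta_tool_cm [ 0.1   0.73 -0.04] w 0.391 F [0.1 0.3 0.1] ydown [ 0.028 -0.006 -1.   ] z [ 0.253 -0.967  0.013]
if centred: [[298. 352.]
 [303. 327.]
 [308. 294.]
 [314. 261.]]
```

View pics/scene_i.png

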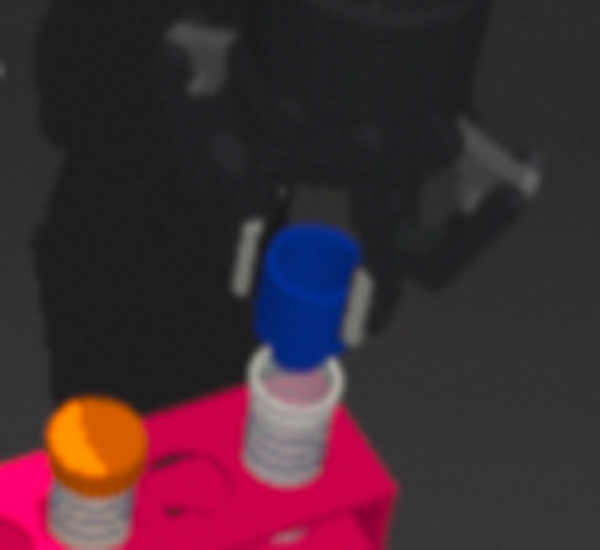

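```bash
python3 -m handwheel '[{"delta_pos":[0.1,1.2,0],"roll":0,"gripper":255},{"delta_pos":[0.05,1,0],"roll":0,"gripper":255}]'
python3 -c "
from h import *
snap('j',None,(350,230,120,110),5)
go(.480,.2308,.1294)
"
```

```text
clock: 8.5
tool_pos: [0.4804, 0.2302, 0.1346]
orientation: [0.08, -0.698, 0.705, -0.1]
contact_force: [-0.7, 0.3, -0.5]
gripper_width: 0.386
t 8.6 tcp [0.4799 0.23   0.1341] delta_tool_cm [-0.02  0.47 -0.08] w 0.394 F [-0.  -0.2  1.2] ydown [ 0.027 -0.006 -1.   ] z [ 0.253 -0.967  0.013]
```

View pics/scene_j.png

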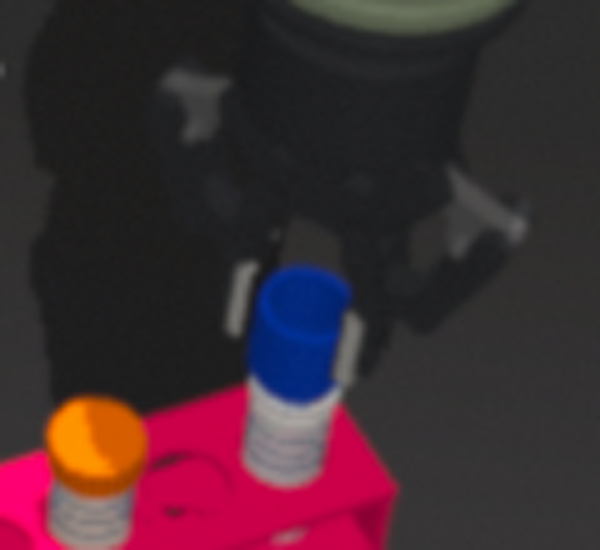

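```bash
python3 -m handwheel '[{"delta_pos":[0,0.5,0],"roll":0,"gripper":255}]'
python3 -c "
from h import *
go(.480,.2308,.1294)"
python3 -m handwheel '[{"delta_pos":[0,0.3,0],"roll":0,"gripper":255}]'
python3 -c "
from h import *
snap('k',None,(350,230,120,110),5)
go(.480,.2308,.1294)
"
```

```text
clock: 8.72
tool_pos: [0.4802, 0.2301, 0.129]
orientation: [0.081, -0.698, 0.705, -0.1]
contact_force: [0.5, -1.6, 16.5]
gripper_width: 0.397
t 8.72 tcp [0.4802 0.2301 0.129 ] delta_tool_cm [ 0.   -0.04 -0.07] w 0.397 F [ 0.5 -1.6 16.5] ydown [ 0.028 -0.006 -1.   ] z [ 0.253 -0.967  0.013]
clock: 8.85
tool_pos: [0.4812, 0.2301, 0.1268]
orientation: [0.08, -0.698, 0.705, -0.1]
contact_force: [-4.3, -7.8, 40.1]
gripper_width: 0.391
t 8.95 tcp [0.4812 0.2301 0.1267] delta_tool_cm [ 0.09 -0.28 -0.09] w 0.395 F [ 1.7 -3.5 12.3] ydown [ 0.03  -0.006 -1.   ] z [ 0.253 -0.967  0.013]
```

View pics/scene_k.png

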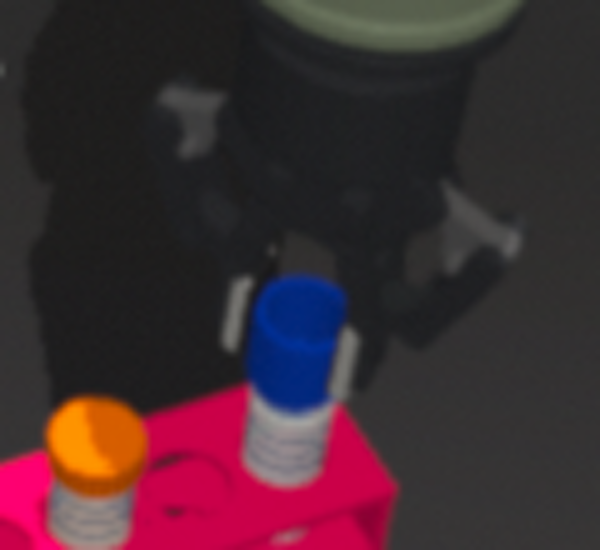

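```bash
python3 -m handwheel '[{"delta_pos":[0,0,0],"roll":0,"gripper":120},{"delta_pos":[0,0,0],"roll":0,"gripper":60},{"delta_pos":[0,0,0],"roll":0,"gripper":0},{"delta_pos":[0,-4,0],"roll":0,"gripper":0},{"delta_pos":[0,-5,0],"roll":0,"gripper":0}]'
python3 -c "
from h import *
snap('l',None,(350,230,120,110),5)
go(.577,-.107,.2)
c=pickle.load(open('scene_l.pkl','rb'))
f=lambda p:((proj(c,p)-[350,230]+.5)*5-.5).round(0)
print(f([.476,.2306,.154]),f([.476,.2306,.118]))
"
```

```text
clock: 9.57
tool_pos: [0.4769, 0.2299, 0.2151]
orientation: [0.083, -0.697, 0.705, -0.098]
contact_force: [0.0, -0.4, -0.1]
gripper_width: 1.003
t 9.68 tcp [0.479  0.2312 0.219 ] delta_tool_cm [-0.86  2.37 35.17] w 1.002 F [0.7 0.1 0.2] ydown [ 0.031 -0.005 -1.   ] z [ 0.253 -0.967  0.013]
[[305. 312.]] [[294. 376.]]
```

View pics/scene_l.png

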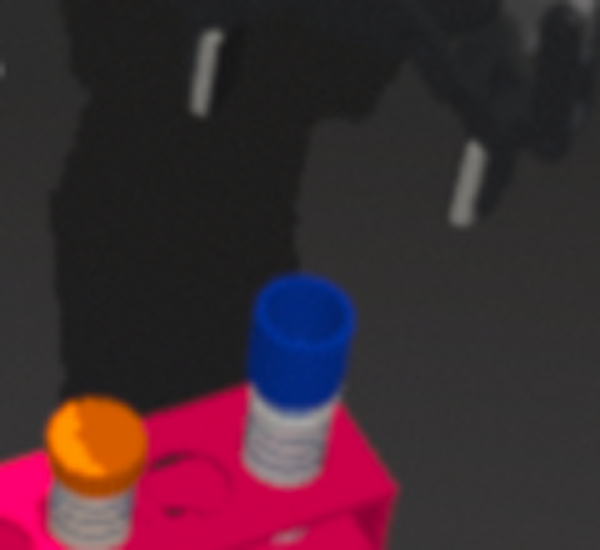

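Blue is home: its rim in the picture is at about (304,313) in the crop and a seated cup was predicted at (305,312). Next is white.

```bash
python3 -m handwheel '[{"delta_pos":[-0.1,0,5],"roll":0,"gripper":0},{"delta_pos":[-0.1,0,5],"roll":0,"gripper":0},{"delta_pos":[-0.1,0,5],"roll":0,"gripper":0},{"delta_pos":[-0.1,0,5],"roll":0,"gripper":0},{"delta_pos":[-0.1,0,5],"roll":0,"gripper":0},{"delta_pos":[-0.1,0,5],"roll":0,"gripper":0},{"delta_pos":[-0.1,0,5],"roll":0,"gripper":0}]'
python3 -c "
from h import *
go(.5780,-.1058,.1)
"
```

```text
clock: 10.55
tool_pos: [0.5771, -0.1114, 0.2231]
orientation: [0.082, -0.698, 0.703, -0.104]
contact_force: [1.2, 1.5, -0.2]
gripper_width: 1.002
t 10.55 tcp [ 0.5771 -0.1114  0.2231] delta_tool_cm [ 0.14 12.31 -0.66] w 1.002 F [ 1.2  1.5 -0.2] ydown [ 0.032 -0.003 -0.999] z [ 0.261 -0.965  0.011]
```

```bash
python3 -m handwheel '[{"delta_pos":[0,5,-0.2],"roll":0,"gripper":0},{"delta_pos":[0.1,5,-0.1],"roll":0,"gripper":0}]'
python3 -c "
from h import *
go(.5780,-.1058,.0254)
snap('m',None,(190,220,120,110),5)
"
```

```text
clock: 10.8
tool_pos: [0.5809, -0.1145, 0.1231]
orientation: [0.077, -0.698, 0.705, -0.104]
contact_force: [0.8, 0.6, -1.1]
gripper_width: 1.0
t 10.8 tcp [ 0.5809 -0.1145  0.1231] delta_tool_cm [ 0.41  9.75 -1.07] w 1.0 F [ 0.8  0.6 -1.1] ydown [ 0.038 -0.005 -0.999] z [ 0.254 -0.967  0.015]
```

View pics/scene_m.png

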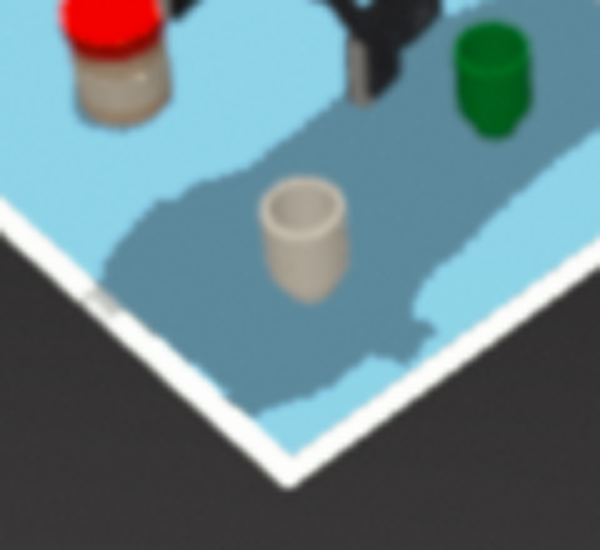

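```bash
python3 -m handwheel '[{"delta_pos":[0.2,3,-0.6],"roll":0,"gripper":0},{"delta_pos":[0.2,3,-0.5],"roll":0,"gripper":0}]'
python3 -c "
from h import *
go(.5780,-.1058,.0254)
snap('n',None,(190,220,120,110),5)
"
```

```text
clock: 11.15
tool_pos: [0.5757, -0.1047, 0.0628]
orientation: [0.079, -0.698, 0.705, -0.103]
contact_force: [-0.3, -0.1, 0.8]
gripper_width: 1.003
t 11.15 tcp [ 0.5757 -0.1047  0.0628] delta_tool_cm [-0.07  3.75  0.11] w 1.003 F [-0.3 -0.1  0.8] ydown [ 0.035 -0.005 -0.999] z [ 0.254 -0.967  0.014]
```

View pics/scene_n.png

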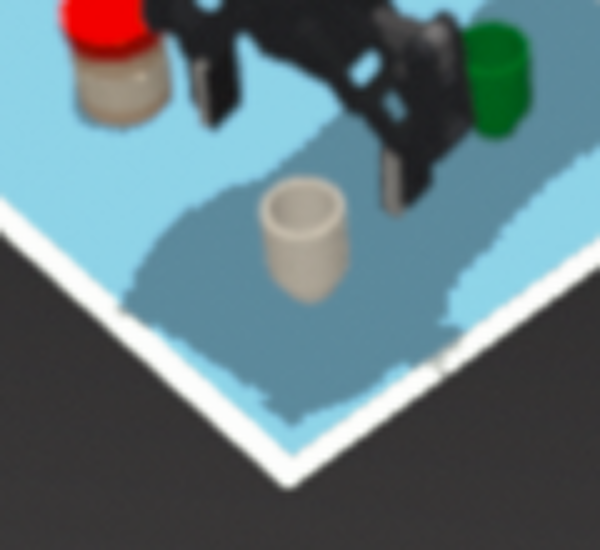

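```bash
python3 -m handwheel '[{"delta_pos":[0,2,0.1],"roll":0,"gripper":0},{"delta_pos":[-0.1,1.7,0],"roll":0,"gripper":0},{"delta_pos":[0,0,0],"roll":0,"gripper":120}]'
python3 -c "
from h import *
go(.5780,-.1058,.0254)
snap('o',None,(190,220,120,110),5)
"
```

```text
clock: 11.62
tool_pos: [0.5791, -0.1056, 0.026]
orientation: [0.079, -0.698, 0.705, -0.103]
contact_force: [-0.4, -0.1, 0.6]
gripper_width: 0.82
t 11.62 tcp [ 0.5791 -0.1056  0.026 ] delta_tool_cm [ 0.11  0.06 -0.01] w 0.82 F [-0.4 -0.1  0.6] ydown [ 0.035 -0.005 -0.999] z [ 0.255 -0.967  0.014]
```

View pics/scene_o.png

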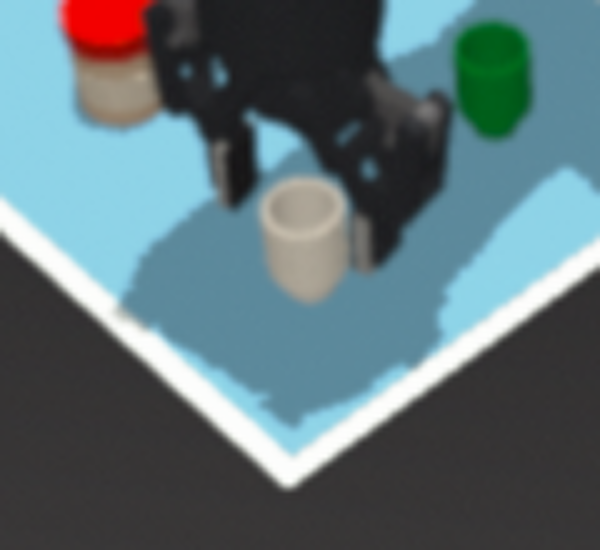

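```bash
python3 -m handwheel '[{"delta_pos":[0,0,0],"roll":0,"gripper":255},{"delta_pos":[0,0,0],"roll":0,"gripper":255},{"delta_pos":[0,0,0],"roll":0,"gripper":255},{"delta_pos":[0,0,0],"roll":0,"gripper":255}]' 25
python3 -c "
from h import *
go(.5780,-.1058,.0254)
"
python3 -m handwheel '[{"delta_pos":[0,-6,0],"roll":0,"gripper":255},{"delta_pos":[0,-6,0],"roll":0,"gripper":255},{"delta_pos":[0,-6,0],"roll":0,"gripper":255},{"delta_pos":[0,-4,0],"roll":0,"gripper":255}]'
python3 -c "
from h import *
go(.4790,.2308,.24)
"
```

```text
clock: 12.22
tool_pos: [0.5802, -0.106, 0.0285]
orientation: [0.078, -0.697, 0.705, -0.104]
contact_force: [0.2, 0.7, 0.4]
gripper_width: 0.391
t 12.22 tcp [ 0.5802 -0.106   0.0285] delta_tool_cm [ 0.22  0.3  -0.08] w 0.391 F [0.2 0.7 0.4] ydown [ 0.038 -0.006 -0.999] z [ 0.255 -0.967  0.015]
clock: 12.72
tool_pos: [0.57, -0.1042, 0.2516]
orientation: [0.08, -0.698, 0.704, -0.102]
contact_force: [0.4, -0.2, -0.7]
gripper_width: 0.393
t 12.72 tcp [ 0.57   -0.1042  0.2516] delta_tool_cm [  0.26   0.72 -34.72] w 0.393 F [ 0.4 -0.2 -0.7] ydown [ 0.032 -0.005 -0.999] z [ 0.255 -0.967  0.012]
```

```bash
python3 -m handwheel '[{"delta_pos":[0,0,-5],"roll":0,"gripper":255},{"delta_pos":[0,0,-5],"roll":0,"gripper":255},{"delta_pos":[0,0.1,-5],"roll":0,"gripper":255},{"delta_pos":[0.1,0.1,-5],"roll":0,"gripper":255},{"delta_pos":[0.1,0.1,-5],"roll":0,"gripper":255},{"delta_pos":[0,0.1,-5],"roll":0,"gripper":255},{"delta_pos":[0,0,-4],"roll":0,"gripper":255}]'
python3 -c "
from h import *
go(.4790,.2308,.22)
"
```

```text
clock: 13.6
tool_pos: [0.4811, 0.2304, 0.247]
orientation: [0.075, -0.697, 0.705, -0.103]
contact_force: [0.3, -0.8, 0.0]
gripper_width: 0.392
t 13.6 tcp [0.4811 0.2304 0.247 ] delta_tool_cm [ 0.29  2.68 -0.13] w 0.392 F [ 0.3 -0.8  0. ] ydown [ 0.04  -0.006 -0.999] z [ 0.249 -0.968  0.016]
```

```bash
python3 -m handwheel '[{"delta_pos":[0.3,3.7,-0.1],"roll":0,"gripper":255},{"delta_pos":[0,0.3,0],"roll":0,"gripper":255}]'
cat >> h.py <<'E'
def chk(tag,off,X=.476,Y=.2306,box=(350,210,120,110)):
    snap(tag,None,box,5)
    c=pickle.load(open(f'scene_{tag}.pkl','rb'))
    z0=manip.get_obs()['tool_pos'][2]+off
    t=np.array([X,Y,0])
    print('if centred foot/under/mid/rim:',((proj(c,[t+[0,0,z0+z] for z in (-.032,-.018,0,.018)])-[box[0],box[1]]+.5)*5-.5).round(0).tolist())
E
python3 -c "
from h import *
go(.4790,.2308,.2)
chk('p',.0035)
"
```

```text
clock: 13.85
tool_pos: [0.4783, 0.2339, 0.2067]
orientation: [0.076, -0.698, 0.705, -0.105]
contact_force: [0.6, 0.0, 0.8]
gripper_width: 0.391
t 13.85 tcp [0.4783 0.2339 0.2067] delta_tool_cm [0.04 0.67 0.3 ] w 0.391 F [0.6 0.  0.8] ydown [ 0.041 -0.005 -0.999] z [ 0.254 -0.967  0.015]
if centred foot/under/mid/rim: [[314.0, 364.0], [318.0, 337.0], [325.0, 303.0], [331.0, 267.0]]
```

View pics/scene_p.png

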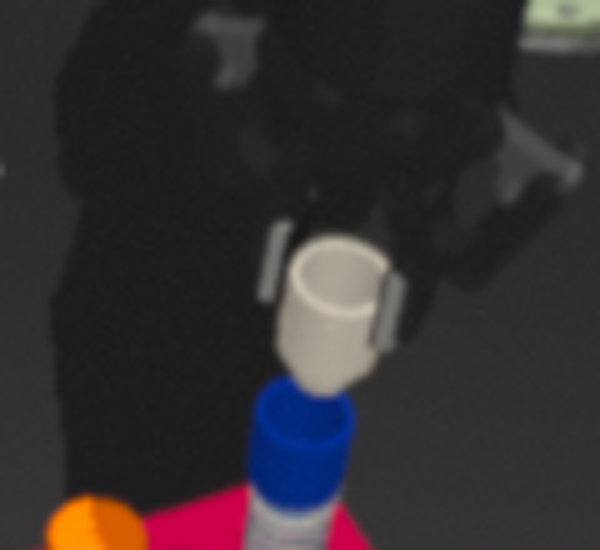

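```bash
python3 -m handwheel '[{"delta_pos":[0,1.2,0.4],"roll":0,"gripper":255},{"delta_pos":[0,0,0],"roll":0,"gripper":255}]'
python3 -c "
from h import *
go(.4790,.2308,.17)
chk('q',.0)
"
```

```text
clock: 14.2
tool_pos: [0.4826, 0.2295, 0.1979]
orientation: [0.073, -0.698, 0.704, -0.106]
contact_force: [-0.6, 0.7, -0.8]
gripper_width: 0.386
t 14.2 tcp [0.4826 0.2295 0.1979] delta_tool_cm [ 0.43  2.77 -0.26] w 0.386 F [-0.6  0.7 -0.8] ydown [ 0.046 -0.002 -0.999] z [ 0.251 -0.968  0.014]
if centred foot/under/mid/rim: [[309.0, 389.0], [314.0, 364.0], [320.0, 329.0], [326.0, 294.0]]
```

View pics/scene_q.png

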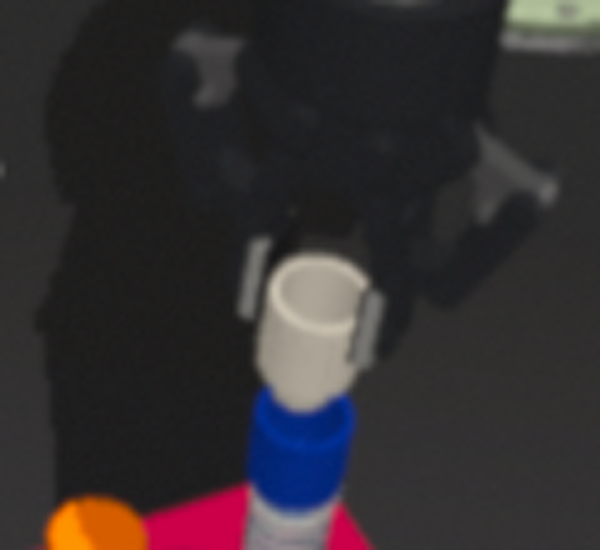

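```bash
python3 -m handwheel '[{"delta_pos":[0.3,2,-0.1],"roll":0,"gripper":255}]'
python3 -c "
from h import *
go(.4790,.2308,.17)
chk('r',.0)
go(.4790,.2308,.17)
"
```

```text
clock: 14.42
tool_pos: [0.4815, 0.2306, 0.1796]
orientation: [0.072, -0.699, 0.703, -0.107]
contact_force: [0.3, 0.3, -0.6]
gripper_width: 0.39
t 14.43 tcp [0.4815 0.2306 0.1796] delta_tool_cm [ 0.28  0.94 -0.09] w 0.39 F [ 0.3  0.3 -0.6] ydown [ 0.05  -0.    -0.999] z [ 0.251 -0.968  0.013]
if centred foot/under/mid/rim: [[302.0, 428.0], [307.0, 402.0], [313.0, 369.0], [319.0, 335.0]]
t 14.53 tcp [0.4799 0.2299 0.1775] delta_tool_cm [ 0.09  0.74 -0.12] w 0.39 F [ 0.3  0.  -0.1] ydown [ 0.045 -0.002 -0.999] z [ 0.251 -0.968  0.014]
```

View pics/scene_r.png

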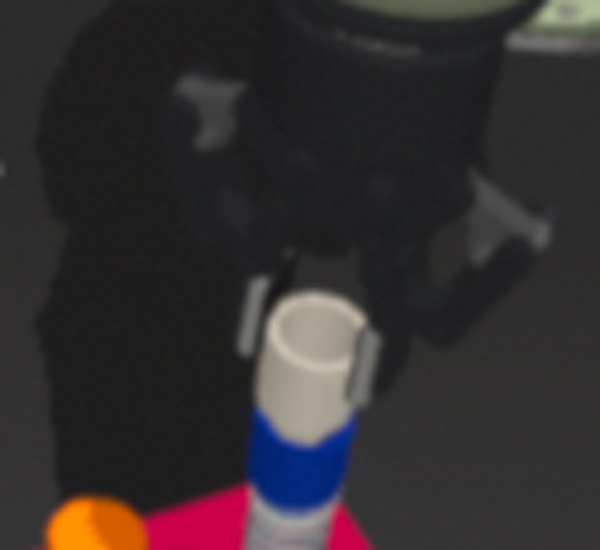

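```bash
python3 -m handwheel '[{"delta_pos":[0,0.5,0],"roll":0,"gripper":255}]'
python3 -c "
from h import *
manip.camera('top')
go(.4790,.2308,.17)
"
```

```text
clock: 14.65
tool_pos: [0.4805, 0.2301, 0.1731]
orientation: [0.074, -0.698, 0.704, -0.106]
contact_force: [0.9, -0.1, -0.5]
gripper_width: 0.395
t 14.7 tcp [0.4802 0.2298 0.1723] delta_tool_cm [ 0.1   0.22 -0.12] w 0.393 F [-0.4 -0.3 -1.3] ydown [ 0.045 -0.002 -0.999] z [ 0.251 -0.968  0.014]
```

```bash
python3 -m handwheel '[{"delta_pos":[0,0.4,0],"roll":0,"gripper":255}]'
python3 -c "
from h import *
chk('s',.0025)
go(.4790,.2308,.17)
"
```

```text
clock: 14.82
tool_pos: [0.4807, 0.2299, 0.1686]
orientation: [0.074, -0.698, 0.704, -0.106]
contact_force: [-0.4, 0.6, -0.9]
gripper_width: 0.389
if centred foot/under/mid/rim: [[300.0, 440.0], [305.0, 415.0], [311.0, 382.0], [317.0, 348.0]]
t 14.93 tcp [0.4804 0.2298 0.1682] delta_tool_cm [ 0.1  -0.19 -0.13] w 0.389 F [-0.2  0.4 -1. ] ydown [ 0.045 -0.002 -0.999] z [ 0.251 -0.968  0.014]
```

View pics/scene_s.png

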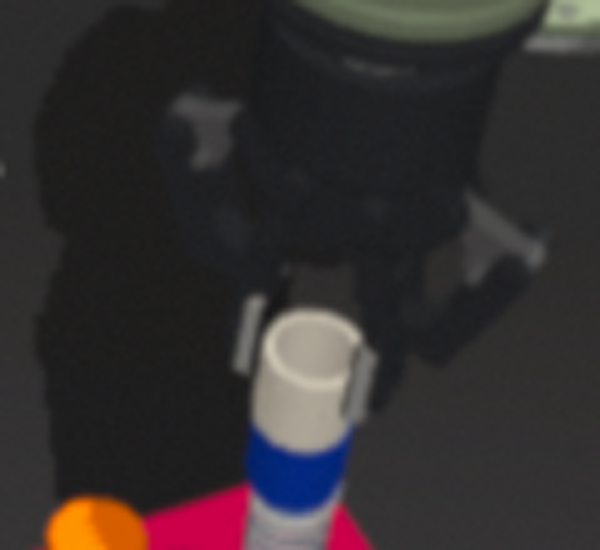

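```bash
python3 -m handwheel '[{"delta_pos":[0,0.3,0],"roll":0,"gripper":255}]'
python3 -c "
from h import *
manip.camera('top');go(.4790,.2308,.17)
"
```

```text
clock: 15.05
tool_pos: [0.4815, 0.2301, 0.1664]
orientation: [0.073, -0.698, 0.704, -0.106]
contact_force: [-1.1, -3.9, 28.0]
gripper_width: 0.395
t 15.1 tcp [0.4816 0.2299 0.1663] delta_tool_cm [ 0.21 -0.38 -0.15] w 0.391 F [-2.4 -4.4 21.8] ydown [ 0.048 -0.002 -0.999] z [ 0.251 -0.968  0.014]
```

```bash
python3 -m handwheel '[{"delta_pos":[0,0,0],"roll":0,"gripper":120},{"delta_pos":[0,0,0],"roll":0,"gripper":0},{"delta_pos":[0,0,0],"roll":0,"gripper":0},{"delta_pos":[0,-5,0],"roll":0,"gripper":0},{"delta_pos":[0,-5,0],"roll":0,"gripper":0}]'
python3 -c "
from h import *
chk('t',.172-manip.get_obs()['tool_pos'][2])
go(.5612,-.3645,.25)
"
```

```text
clock: 15.72
tool_pos: [0.4755, 0.2295, 0.2657]
orientation: [0.075, -0.698, 0.705, -0.104]
contact_force: [0.3, -1.0, 0.6]
gripper_width: 0.997
if centred foot/under/mid/rim: [[302.0, 431.0], [306.0, 406.0], [312.0, 373.0], [318.0, 339.0]]
t 15.82 tcp [0.4772 0.2306 0.2692] delta_tool_cm [ 6.93  2.38 59.68] w 1.002 F [ 0.2  0.1 -1.4] ydown [ 0.049 -0.001 -0.999] z [ 0.251 -0.968  0.013]
```

View pics/scene_t.png

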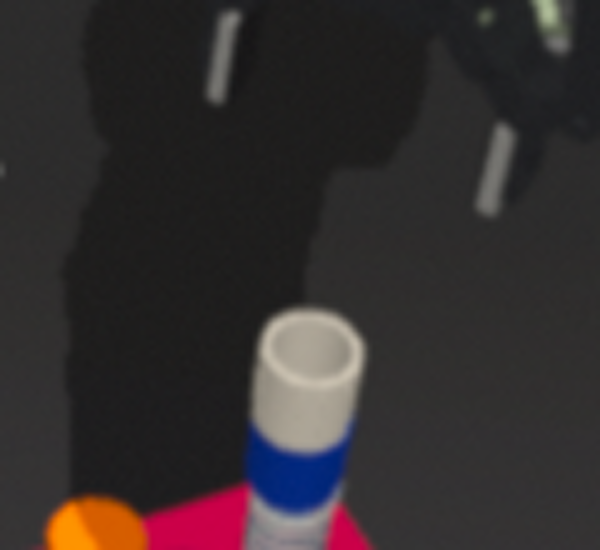

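```bash
python3 -m handwheel '[{"delta_pos":[0.6,0,5.5],"roll":0,"gripper":0},{"delta_pos":[0.6,0,5.5],"roll":0,"gripper":0},{"delta_pos":[0.6,0,5.5],"roll":0,"gripper":0},{"delta_pos":[0.6,0,5.5],"roll":0,"gripper":0},{"delta_pos":[0.6,0,5.5],"roll":0,"gripper":0},{"delta_pos":[0.6,0,5.5],"roll":0,"gripper":0},{"delta_pos":[0.6,0,5.5],"roll":0,"gripper":0},{"delta_pos":[0.6,0,5.5],"roll":0,"gripper":0},{"delta_pos":[0.6,0,5.5],"roll":0,"gripper":0},{"delta_pos":[0.6,0,5.5],"roll":0,"gripper":0}]'
python3 -c "
from h import *
manip.camera('top'); go(.5632,-.3645,.12)
"
```

```text
clock: 17.08
tool_pos: [0.5604, -0.3292, 0.2721]
orientation: [0.075, -0.699, 0.703, -0.11]
contact_force: [0.5, 0.4, -0.4]
gripper_width: 0.997
t 17.12 tcp [ 0.5592 -0.3373  0.2713] delta_tool_cm [ 1.   15.14  2.51] w 1.001 F [-7.  -5.5 -2.3] ydown [ 0.049 -0.002 -0.999] z [ 0.253 -0.967  0.015]
```

```bash
python3 -m handwheel '[{"delta_pos":[0.3,5,0.9],"roll":0,"gripper":0},{"delta_pos":[0.3,5,0.8],"roll":0,"gripper":0},{"delta_pos":[0.3,4.5,0.8],"roll":0,"gripper":0}]'
python3 -c "
from h import *
snap('u',None,(130,160,120,110),5); go(.5632,-.3645,.07)
"
```

```text
clock: 17.5
tool_pos: [0.5651, -0.3677, 0.1245]
orientation: [0.071, -0.697, 0.705, -0.108]
contact_force: [1.1, -0.8, -0.2]
gripper_width: 0.996
t 17.6 tcp [ 0.5627 -0.3669  0.1213] delta_tool_cm [ 0.12  5.13 -0.29] w 1.0 F [ 0.1  0.  -0.5] ydown [ 0.047 -0.002 -0.999] z [ 0.25  -0.968  0.013]
```

View pics/scene_u.png

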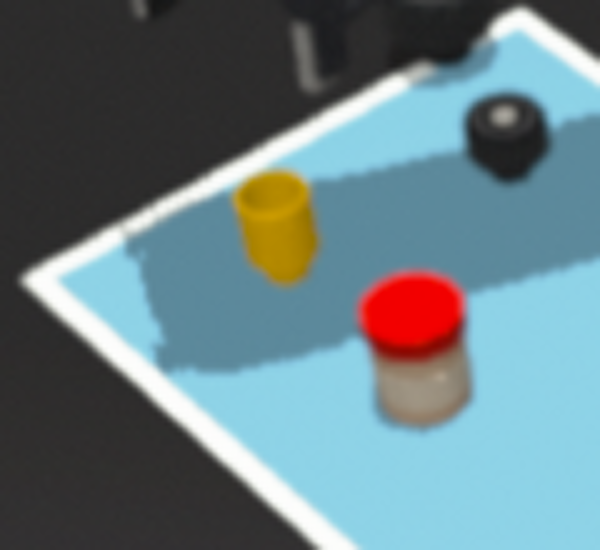

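```bash
python3 -m handwheel '[{"delta_pos":[0.1,5,-0.3],"roll":0,"gripper":0},{"delta_pos":[0,1,0],"roll":0,"gripper":0}]'
python3 -c "
from h import *
snap('v',None,(130,160,120,110),5); go(.5632,-.3645,.027)
"
```

```text
clock: 17.85
tool_pos: [0.5655, -0.3645, 0.0637]
orientation: [0.072, -0.698, 0.705, -0.106]
contact_force: [0.1, 0.6, -0.2]
gripper_width: 1.002
t 17.95 tcp [ 0.5671 -0.3658  0.0664] delta_tool_cm [ 0.55  3.91 -0.29] w 1.0 F [-0.9 -0.2  0.3] ydown [ 0.053 -0.006 -0.999] z [ 0.249 -0.968  0.019]
```

View pics/scene_v.png

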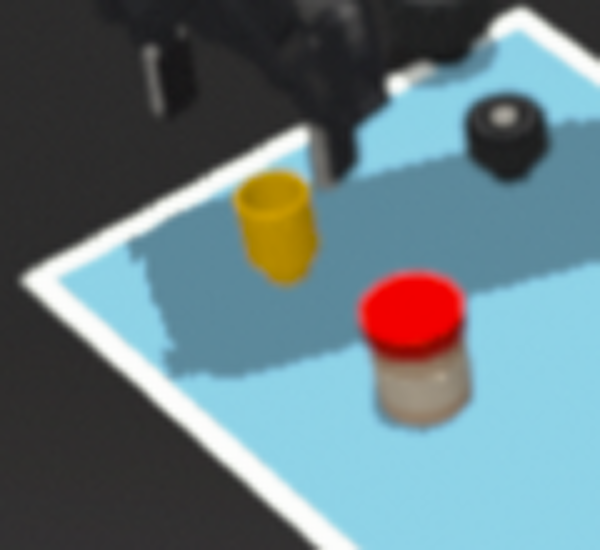

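```bash
python3 -m handwheel '[{"delta_pos":[0.3,3.7,-0.5],"roll":0,"gripper":0}]'
python3 -c "
from h import *
snap('w',None,(130,160,120,110),5); go(.5632,-.3645,.027)
"
```

```text
clock: 18.08
tool_pos: [0.5679, -0.3638, 0.034]
orientation: [0.068, -0.695, 0.707, -0.11]
contact_force: [-0.1, -1.0, 0.3]
gripper_width: 1.001
t 18.18 tcp [ 0.5646 -0.3612  0.0291] delta_tool_cm [0.23 0.2  0.28] w 1.001 F [-1.   1.   0.2] ydown [ 0.052 -0.005 -0.999] z [ 0.25  -0.968  0.018]
```

View pics/scene_w.png

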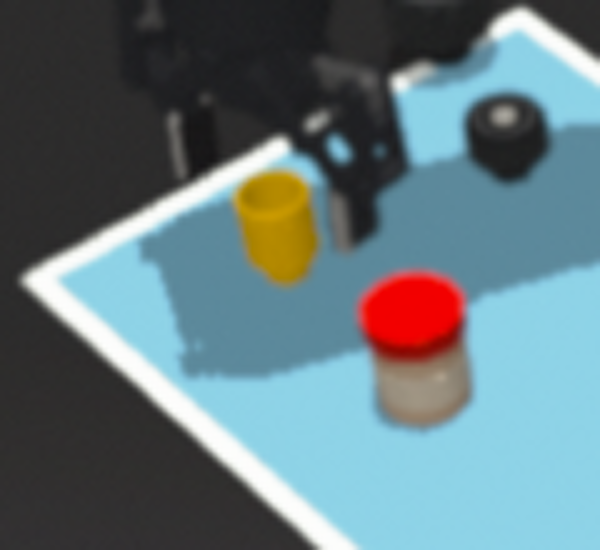

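```bash
python3 -m handwheel '[{"delta_pos":[0.1,0.1,-0.2],"roll":0,"gripper":120},{"delta_pos":[0,0,0],"roll":0,"gripper":255},{"delta_pos":[0,0,0],"roll":0,"gripper":255},{"delta_pos":[0,0,0],"roll":0,"gripper":255},{"delta_pos":[0,0,0],"roll":0,"gripper":255}]' 25
python3 -c "
from h import *
snap('x',None,(130,160,120,110),5); go(.5632,-.3645,.027)
"
```

```text
clock: 18.8
tool_pos: [0.5659, -0.3615, 0.0348]
orientation: [0.069, -0.696, 0.707, -0.109]
contact_force: [-0.4, 0.2, -1.0]
gripper_width: 0.39
t 18.9 tcp [ 0.5659 -0.3614  0.0346] delta_tool_cm [0.38 0.75 0.21] w 0.389 F [ 0.5 -0.6  0.3] ydown [ 0.058 -0.008 -0.998] z [ 0.249 -0.968  0.023]
```

View pics/scene_x.png

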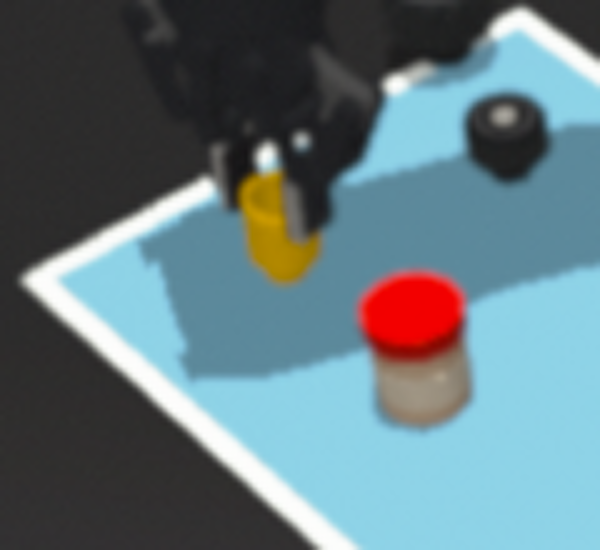

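```bash
python3 -m handwheel '[{"delta_pos":[0,-6.2,0],"roll":0,"gripper":255},{"delta_pos":[0,-6.2,0],"roll":0,"gripper":255},{"delta_pos":[0,-6.2,0],"roll":0,"gripper":255},{"delta_pos":[0,-6.2,0],"roll":0,"gripper":255},{"delta_pos":[0,-4,0],"roll":0,"gripper":255}]'
python3 -c "
from h import *
manip.camera('top');go(.4790,.2308,.28)
"
```

```text
clock: 19.52
tool_pos: [0.5474, -0.358, 0.3249]
orientation: [0.071, -0.697, 0.705, -0.107]
contact_force: [-0.4, -0.6, -1.7]
gripper_width: 0.388
t 19.57 tcp [ 0.5484 -0.3587  0.3298] delta_tool_cm [ -7.79   4.17 -58.91] w 0.392 F [ 0.2 -0.4  4.4] ydown [ 0.057 -0.007 -0.998] z [ 0.25  -0.968  0.021]
```

```bash
python3 -m handwheel '[{"delta_pos":[-0.7,0,-5.5],"roll":0,"gripper":255},{"delta_pos":[-0.7,0,-5.5],"roll":0,"gripper":255},{"delta_pos":[-0.7,0,-5.5],"roll":0,"gripper":255},{"delta_pos":[-0.7,0,-5.5],"roll":0,"gripper":255},{"delta_pos":[-0.7,0,-5.5],"roll":0,"gripper":255},{"delta_pos":[-0.7,0,-5.5],"roll":0,"gripper":255},{"delta_pos":[-0.7,0,-5.5],"roll":0,"gripper":255},{"delta_pos":[-0.7,0,-5.5],"roll":0,"gripper":255},{"delta_pos":[-0.7,0,-5.5],"roll":0,"gripper":255},{"delta_pos":[-0.5,0,-4],"roll":0,"gripper":255}]'
python3 -c "
from h import *
manip.camera('top');go(.4790,.2308,.28)
"
```

```text
clock: 20.82
tool_pos: [0.478, 0.1897, 0.3205]
orientation: [0.067, -0.696, 0.707, -0.108]
contact_force: [0.4, -0.4, -1.1]
gripper_width: 0.39
t 20.88 tcp [0.4768 0.1946 0.3204] delta_tool_cm [-0.89  4.02 -3.54] w 0.392 F [-5.3  6.7 -1.6] ydown [ 0.059 -0.007 -0.998] z [ 0.249 -0.968  0.021]
```

```bash
python3 -m handwheel '[{"delta_pos":[-0.9,3,-3.5],"roll":0,"gripper":255}]'
python3 -c "
from h import *
manip.camera('top');manip.camera('top');go(.4790,.2308,.26)
chk('y',-.0026,box=(350,170,120,110))
"
```

```text
clock: 21.0
tool_pos: [0.4795, 0.2307, 0.2912]
orientation: [0.067, -0.696, 0.706, -0.11]
contact_force: [1.6, 0.7, -0.5]
gripper_width: 0.391
t 21.1 tcp [0.4767 0.2339 0.2875] delta_tool_cm [0.   2.76 0.3 ] w 0.39 F [-1.  -0.8 -0. ] ydown [ 0.055 -0.006 -0.998] z [ 0.254 -0.967  0.02 ]
if centred foot/under/mid/rim: [[340.0, 417.0], [345.0, 387.0], [352.0, 349.0], [359.0, 309.0]]
```

View pics/scene_y.png

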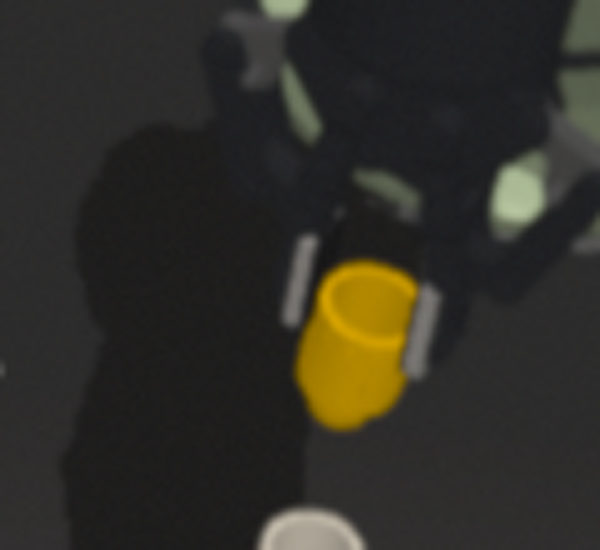

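```bash
python3 -m handwheel '[{"delta_pos":[0,3,0.2],"roll":0,"gripper":255}]'
python3 -c "
from h import *
manip.camera('top');manip.camera('top');go(.4790,.2308,.24)
chk('z',-.0026,box=(350,190,120,110))
"
```

```text
clock: 21.32
tool_pos: [0.4816, 0.2285, 0.2611]
orientation: [0.068, -0.696, 0.706, -0.11]
contact_force: [0.2, -0.4, -0.5]
gripper_width: 0.392
t 21.43 tcp [0.4799 0.2269 0.2579] delta_tool_cm [ 0.08  1.78 -0.44] w 0.39 F [-0.5  0.3 -0.1] ydown [ 0.055 -0.009 -0.998] z [ 0.249 -0.968  0.022]
if centred foot/under/mid/rim: [[329.0, 376.0], [334.0, 348.0], [341.0, 311.0], [348.0, 273.0]]
```

View pics/scene_z.png

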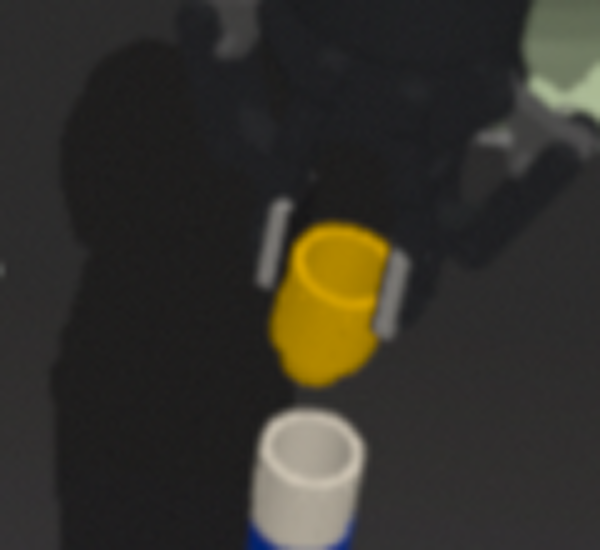

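```bash
python3 -m handwheel '[{"delta_pos":[0.1,1,-0.5],"roll":0,"gripper":255}]'
python3 -c "
from h import *
manip.camera('top');manip.camera('top');go(.4790,.2308,.24)
chk('aa',-.0026,box=(350,190,120,110))
"
```

```text
clock: 21.65
tool_pos: [0.4798, 0.2327, 0.2515]
orientation: [0.068, -0.696, 0.706, -0.109]
contact_force: [0.6, 0.5, 0.4]
gripper_width: 0.387
t 21.75 tcp [0.4787 0.2329 0.25  ] delta_tool_cm [0.08 1.   0.19] w 0.386 F [-0.1  0.2 -0.2] ydown [ 0.057 -0.007 -0.998] z [ 0.249 -0.968  0.021]
if centred foot/under/mid/rim: [[326.0, 396.0], [331.0, 368.0], [337.0, 332.0], [344.0, 294.0]]
```

View pics/scene_aa.png

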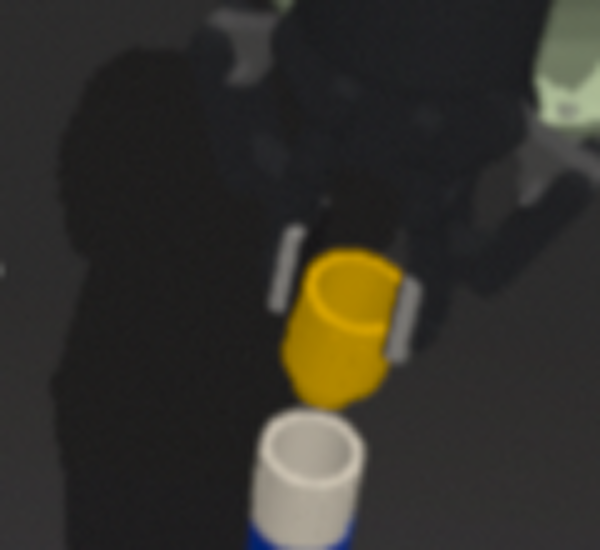

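```bash
python3 -m handwheel '[{"delta_pos":[0.1,2.2,0.1],"roll":0,"gripper":255}]'
python3 -c "
from h import *
manip.camera('top');manip.camera('top');go(.4790,.2308,.24)
chk('ab',-.0026,box=(350,190,120,110))
"
```

```text
clock: 21.98
tool_pos: [0.4803, 0.2319, 0.2296]
orientation: [0.068, -0.696, 0.706, -0.11]
contact_force: [1.4, -0.5, -1.5]
gripper_width: 0.387
t 22.07 tcp [0.4789 0.2308 0.2272] delta_tool_cm [-0.07 -1.28  0.03] w 0.388 F [ 0.2 -0.3  0.7] ydown [ 0.056 -0.008 -0.998] z [ 0.25  -0.968  0.022]
if centred foot/under/mid/rim: [[318.0, 438.0], [323.0, 411.0], [330.0, 375.0], [336.0, 339.0]]
```

View pics/scene_ab.png

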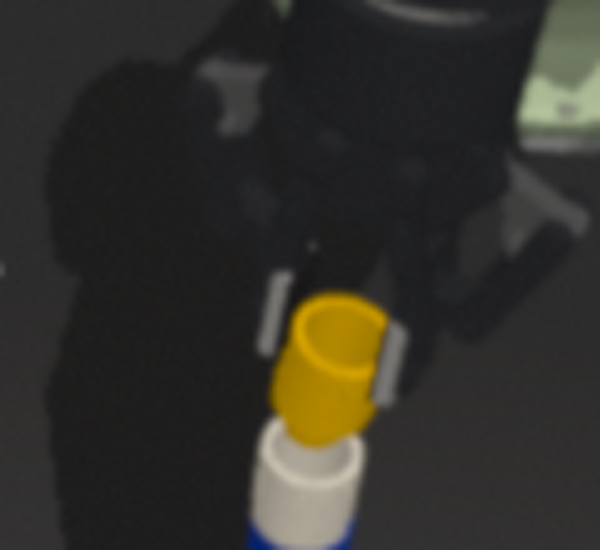

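```bash
python3 -m handwheel '[{"delta_pos":[0,1,0],"roll":0,"gripper":255}]'
python3 -c "
from h import *
manip.camera('top');manip.camera('top');go(.4790,.2308,.2106)
chk('ac',-.0026,box=(350,190,120,110))
"
```

```text
clock: 22.3
tool_pos: [0.4807, 0.2318, 0.2198]
orientation: [0.069, -0.696, 0.706, -0.11]
contact_force: [-0.2, 0.3, -0.4]
gripper_width: 0.391
t 22.4 tcp [0.48   0.2313 0.2183] delta_tool_cm [0.15 0.77 0.01] w 0.389 F [-0.   0.3 -0.5] ydown [ 0.057 -0.008 -0.998] z [ 0.25  -0.968  0.021]
if centred foot/under/mid/rim: [[315.0, 456.0], [320.0, 430.0], [326.0, 395.0], [332.0, 359.0]]
```

View pics/scene_ac.png

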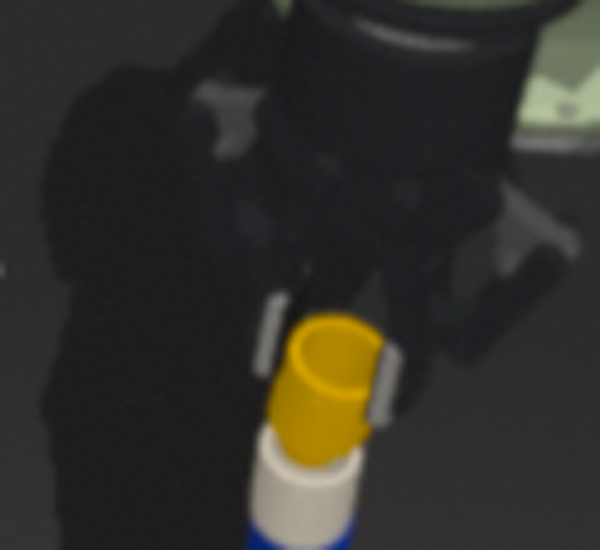

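```bash
python3 -m handwheel '[{"delta_pos":[0.1,0.6,0],"roll":0,"gripper":255}]'
python3 -c "
from h import *
manip.camera('top');go(.4790,.2308,.2106)
"
python3 -m handwheel '[{"delta_pos":[0,0.3,0],"roll":0,"gripper":255}]'
python3 -c "
from h import *
chk('ad',-.0026,box=(350,190,120,110)); go(.4790,.2308,.2106)
"
```

```text
clock: 22.62
tool_pos: [0.4797, 0.2313, 0.2131]
orientation: [0.069, -0.696, 0.706, -0.109]
contact_force: [0.8, 0.4, -0.7]
gripper_width: 0.391
t 22.68 tcp [0.4793 0.231  0.2121] delta_tool_cm [0.04 0.15 0.01] w 0.387 F [-1.   0.2 -1.4] ydown [ 0.057 -0.007 -0.998] z [ 0.25  -0.968  0.021]
clock: 22.8
tool_pos: [0.4799, 0.2315, 0.2095]
orientation: [0.069, -0.696, 0.706, -0.109]
contact_force: [0.8, 1.2, 13.0]
gripper_width: 0.386
if centred foot/under/mid/rim: [[312.0, 474.0], [317.0, 448.0], [323.0, 413.0], [329.0, 378.0]]
t 22.9 tcp [0.4799 0.2315 0.2094] delta_tool_cm [ 0.1  -0.12  0.05] w 0.386 F [-0.6  1.9  5.9] ydown [ 0.058 -0.006 -0.998] z [ 0.25  -0.968  0.021]
```

View pics/scene_ad.png

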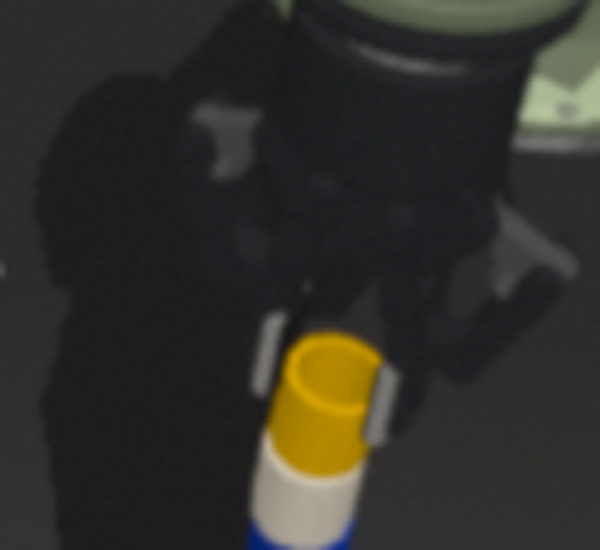

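```bash
python3 -m handwheel '[{"delta_pos":[0,0.2,0],"roll":0,"gripper":255},{"delta_pos":[0,0,0],"roll":0,"gripper":120},{"delta_pos":[0,0,0],"roll":0,"gripper":60},{"delta_pos":[0,0,0],"roll":0,"gripper":0}]'
python3 -c "
from h import *
chk('ae',-.0026,box=(350,190,120,110)); go(.4790,.2308,.2106)
"
```

```text
clock: 23.4
tool_pos: [0.4807, 0.2321, 0.2081]
orientation: [0.068, -0.697, 0.706, -0.11]
contact_force: [-0.7, 0.2, 0.1]
gripper_width: 0.929
if centred foot/under/mid/rim: [[312.0, 477.0], [316.0, 450.0], [322.0, 416.0], [329.0, 381.0]]
t 23.5 tcp [0.4808 0.2321 0.2082] delta_tool_cm [ 0.19 -0.25  0.09] w 1.0 F [ 0.2 -0.6  0.5] ydown [ 0.06  -0.005 -0.998] z [ 0.25  -0.968  0.02 ]
```

View pics/scene_ae.png

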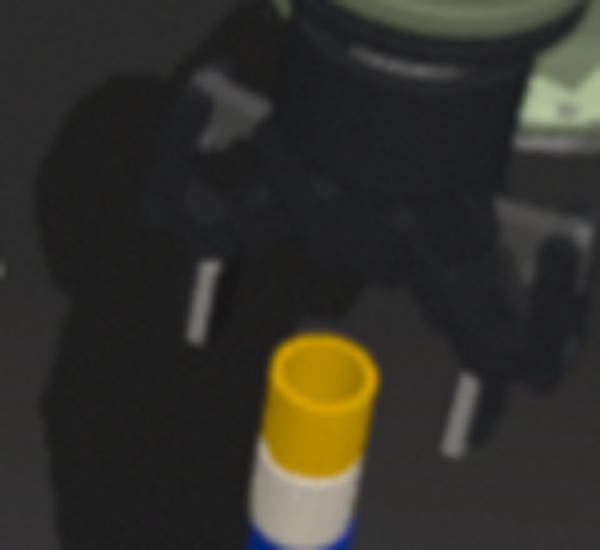

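```bash
python3 -m handwheel '[{"delta_pos":[0,-6,0],"roll":0,"gripper":0},{"delta_pos":[0,-4,0],"roll":0,"gripper":0},{"delta_pos":[0,0,5.5],"roll":0,"gripper":0}]'
python3 -c "
from h import *
manip.camera('top');manip.camera('top');
go(.4415,-.3500,.22)
"
```

```text
clock: 23.88
tool_pos: [0.4874, 0.1818, 0.3116]
orientation: [0.071, -0.697, 0.705, -0.112]
contact_force: [0.6, -0.8, -0.4]
gripper_width: 1.0
t 23.98 tcp [0.4888 0.1739 0.3096] delta_tool_cm [17.91  9.17 49.42] w 0.999 F [-0.6 -0.2 -0.8] ydown [ 0.056 -0.009 -0.998] z [ 0.245 -0.969  0.023]
```

```bash
python3 -m handwheel '[{"delta_pos":[2,0.3,5.4],"roll":0,"gripper":0},{"delta_pos":[2,0.3,5.4],"roll":0,"gripper":0},{"delta_pos":[2,0.3,5.4],"roll":0,"gripper":0},{"delta_pos":[2,0.3,5.4],"roll":0,"gripper":0},{"delta_pos":[2,0.5,5.4],"roll":0,"gripper":0},{"delta_pos":[2,0.5,5.4],"roll":0,"gripper":0},{"delta_pos":[2,1,5.4],"roll":0,"gripper":0},{"delta_pos":[2,1,5.4],"roll":0,"gripper":0},{"delta_pos":[1.5,1,4],"roll":0,"gripper":0}]'
python3 -c "
from h import *
snap('af',None,(170,120,120,110),5)
go(.4415,-.3500,.1)
"
```

```text
clock: 25.1
tool_pos: [0.4358, -0.3414, 0.2582]
orientation: [0.068, -0.695, 0.707, -0.109]
contact_force: [0.4, 1.4, 0.1]
gripper_width: 1.003
t 25.2 tcp [ 0.4344 -0.3433  0.2571] delta_tool_cm [ 0.31 15.73  0.45] w 0.998 F [0.  0.9 0.3] ydown [ 0.057 -0.01  -0.998] z [ 0.243 -0.97   0.024]
```

View pics/scene_af.png

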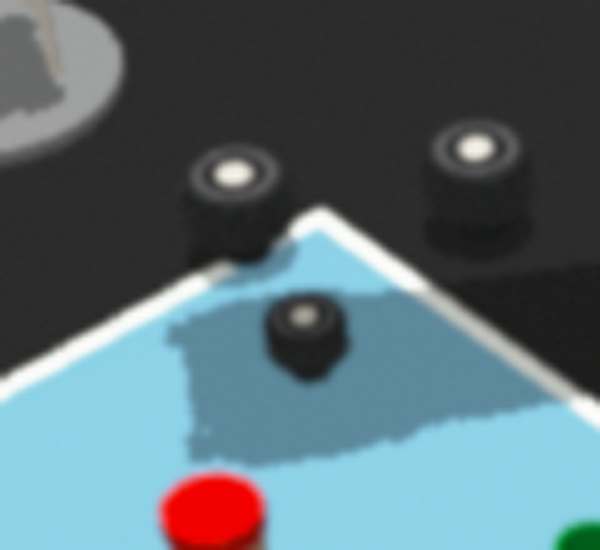

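```bash
python3 -m handwheel '[{"delta_pos":[0.1,6,0.2],"roll":0,"gripper":0},{"delta_pos":[0.1,6,0.2],"roll":0,"gripper":0}]'
python3 -c "
from h import *
snap('ag',None,(170,120,120,110),5)
go(.4415,-.3500,.08)
T=pickle.load(open('top0.pkl','rb'));print(onz(T,496,276,.05),onz(T,471,315,.05))
"
python3 -m handwheel '[{"delta_pos":[0.1,4,0.1],"roll":0,"gripper":0}]'
python3 -c "
from h import *
snap('ah',None,(170,120,120,110),5)
go(.4415,-.3500,.018)
"
```

```text
clock: 25.45
tool_pos: [0.4424, -0.3509, 0.1381]
orientation: [0.065, -0.694, 0.709, -0.108]
contact_force: [0.4, -1.6, 0.5]
gripper_width: 1.001
t 25.55 tcp [ 0.4402 -0.3487  0.1345] delta_tool_cm [0.19 5.45 0.04] w 0.999 F [0.4 0.3 0.5] ydown [ 0.056 -0.009 -0.998] z [ 0.242 -0.97   0.022]
[ 0.40197841 -0.44739581  0.05      ] [ 0.30150991 -0.3809454   0.05      ]
clock: 25.68
tool_pos: [0.4436, -0.3513, 0.0975]
orientation: [0.066, -0.695, 0.708, -0.107]
contact_force: [1.4, -0.6, -0.0]
gripper_width: 1.001
t 25.77 tcp [ 0.4408 -0.3493  0.0935] delta_tool_cm [ 0.32  7.54 -0.05] w 0.997 F [0.1 0.1 1.1] ydown [ 0.053 -0.006 -0.999] z [ 0.243 -0.97   0.019]
```

View pics/scene_ah.png

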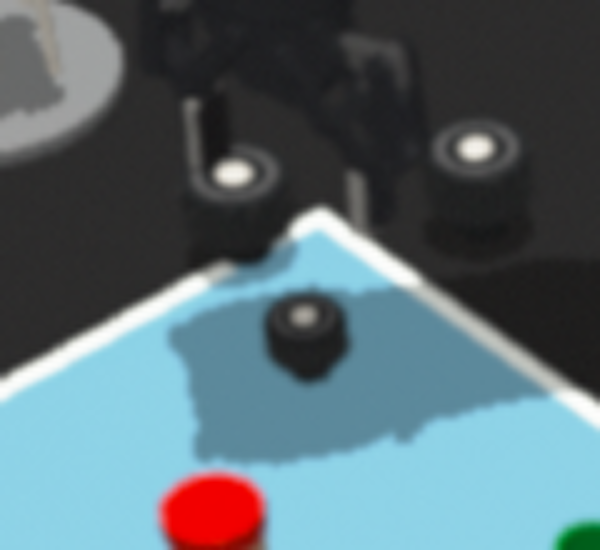

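```bash
python3 -m handwheel '[{"delta_pos":[0.2,4.5,0],"roll":0,"gripper":0}]'
python3 -c "
from h import *
manip.camera('top');manip.camera('top')
go(.4415,-.3500,.018)
"
python3 -m handwheel '[{"delta_pos":[0.1,2.6,0],"roll":0,"gripper":0}]'
python3 -c "
from h import *
snap('ai',None,(170,120,120,110),5)
go(.4415,-.3500,.018)
"
```

```text
clock: 25.9
tool_pos: [0.4438, -0.3517, 0.0526]
orientation: [0.067, -0.695, 0.708, -0.107]
contact_force: [0.6, -0.3, -0.5]
gripper_width: 1.0
t 26.0 tcp [ 0.4406 -0.3492  0.048 ] delta_tool_cm [0.07 3.   0.05] w 0.999 F [-0.1  0.1  0.2] ydown [ 0.05  -0.004 -0.999] z [ 0.243 -0.97   0.017]
clock: 26.12
tool_pos: [0.4426, -0.3508, 0.0257]
orientation: [0.068, -0.697, 0.706, -0.105]
contact_force: [1.0, 0.1, -1.6]
gripper_width: 1.0
t 26.23 tcp [ 0.441  -0.3494  0.0231] delta_tool_cm [-0.01  0.52  0.06] w 0.997 F [-0.2 -0.6  0.1] ydown [ 0.05  -0.004 -0.999] z [ 0.244 -0.97   0.016]
```

View pics/scene_ai.png

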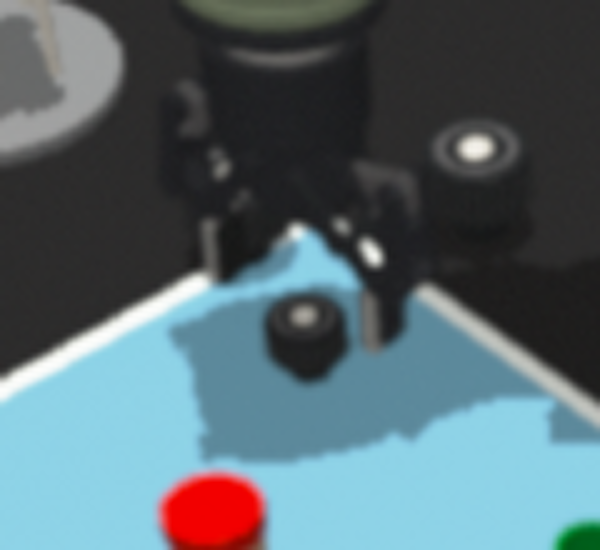

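```bash
python3 -m handwheel '[{"delta_pos":[0.1,0.8,0],"roll":0,"gripper":0}]'
python3 -c "
from h import *
manip.camera('top');manip.camera('top')
go(.4415,-.3500,.018)
"
python3 -m handwheel '[{"delta_pos":[0,0.1,0],"roll":0,"gripper":130},{"delta_pos":[0,0,0],"roll":0,"gripper":255},{"delta_pos":[0,0,0],"roll":0,"gripper":255},{"delta_pos":[0,0,0],"roll":0,"gripper":255}]' 25
python3 -c "
from h import *
snap('aj',None,(170,120,120,110),5)
go(.4415,-.3500,.018)
"
```

```text
clock: 26.35
tool_pos: [0.4416, -0.3505, 0.0176]
orientation: [0.069, -0.697, 0.706, -0.105]
contact_force: [0.2, -1.4, 0.5]
gripper_width: 1.003
t 26.45 tcp [ 0.4408 -0.3501  0.0163] delta_tool_cm [-0.07 -0.17  0.01] w 0.995 F [-0.4 -0.3 -1. ] ydown [ 0.05  -0.005 -0.999] z [ 0.243 -0.97   0.017]
clock: 26.95
tool_pos: [0.4415, -0.3506, 0.0172]
orientation: [0.069, -0.697, 0.706, -0.105]
contact_force: [-0.9, 0.1, -0.8]
gripper_width: 0.454
t 27.05 tcp [ 0.4415 -0.3507  0.0172] delta_tool_cm [-0.02 -0.08 -0.07] w 0.45 F [-0.7  0.   0.4] ydown [ 0.052 -0.006 -0.999] z [ 0.243 -0.97   0.018]
```

View pics/scene_aj.png

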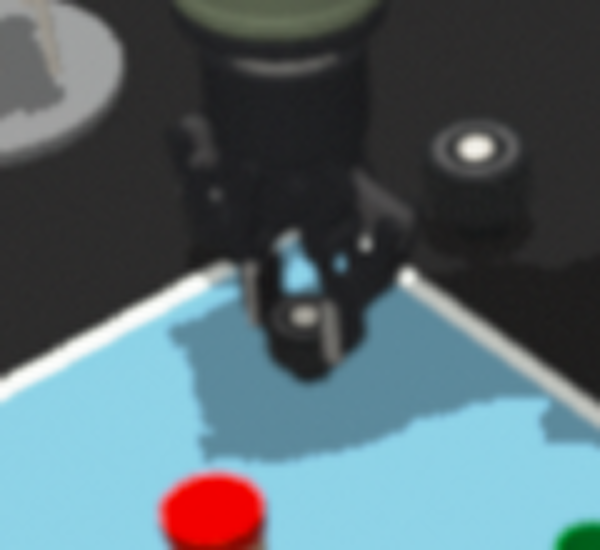

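```bash
python3 -m handwheel '[{"delta_pos":[0,-6.2,0],"roll":0,"gripper":255},{"delta_pos":[0,-6.2,0],"roll":0,"gripper":255},{"delta_pos":[0,-6.2,0],"roll":0,"gripper":255},{"delta_pos":[0,-6.2,0],"roll":0,"gripper":255},{"delta_pos":[0,-4,0],"roll":0,"gripper":255}]'
python3 -c "
from h import *
manip.camera('top');manip.camera('top');go(.4780,.2308,.28)
"
```

```text
clock: 27.68
tool_pos: [0.4251, -0.3478, 0.3079]
orientation: [0.071, -0.699, 0.704, -0.103]
contact_force: [0.3, 0.1, -0.7]
gripper_width: 0.458
t 27.77 tcp [ 0.4261 -0.3486  0.3094] delta_tool_cm [-19.04   2.98 -54.97] w 0.458 F [ 0.7 -0.2 -0.7] ydown [ 0.049 -0.004 -0.999] z [ 0.244 -0.97   0.016]
```

```bash
python3 -m handwheel '[{"delta_pos":[-1.8,0,-5.2],"roll":0,"gripper":255},{"delta_pos":[-1.8,0,-5.2],"roll":0,"gripper":255},{"delta_pos":[-1.8,0,-5.2],"roll":0,"gripper":255},{"delta_pos":[-1.8,0,-5.2],"roll":0,"gripper":255},{"delta_pos":[-1.8,0,-5.2],"roll":0,"gripper":255},{"delta_pos":[-1.8,0,-5.2],"roll":0,"gripper":255},{"delta_pos":[-1.8,0,-5.2],"roll":0,"gripper":255},{"delta_pos":[-1.8,0,-5.2],"roll":0,"gripper":255},{"delta_pos":[-1.8,0,-5.2],"roll":0,"gripper":255},{"delta_pos":[-1.6,0,-4],"roll":0,"gripper":255}]'
python3 -c "
from h import *
manip.camera('top');manip.camera('top');go(.4780,.2308,.28)
"
```

```text
clock: 29.02
tool_pos: [0.4742, 0.2009, 0.3049]
orientation: [0.069, -0.698, 0.705, -0.101]
contact_force: [0.0, -1.1, -0.3]
gripper_width: 0.454
t 29.12 tcp [0.4739 0.2034 0.3046] delta_tool_cm [-0.95  2.47 -2.6 ] w 0.455 F [-0.4 -0.1 -1.2] ydown [ 0.046 -0.003 -0.999] z [ 0.242 -0.97   0.014]
```

```bash
python3 -m handwheel '[{"delta_pos":[-0.9,2.5,-2.7],"roll":0,"gripper":255}]'
cat >> h.py <<'E'
def chc(tag,off,X=.476,Y=.2306,box=(350,170,120,110)):
    snap(tag,None,box,5)
    c=pickle.load(open(f'scene_{tag}.pkl','rb'))
    z0=manip.get_obs()['tool_pos'][2]+off
    t=np.array([X,Y,0])
    f=lambda P:((proj(c,P)-[box[0],box[1]]+.5)*5-.5).round(0).tolist()
    print('if centred foot/under/top:',f([t+[0,0,z0+z] for z in (-.025,-.011,.011)]),'yellow rim pred',f(t+[0,0,.226]))
E
python3 -c "
from h import *
manip.camera('top');manip.camera('top')
chc('ak',.0078);go(.4780,.2308,.26)
"
```

```text
clock: 29.25
tool_pos: [0.4781, 0.231, 0.2799]
orientation: [0.069, -0.699, 0.705, -0.102]
contact_force: [0.7, -0.3, -0.8]
gripper_width: 0.451
if centred foot/under/top: [[343.0, 403.0], [348.0, 373.0], [356.0, 325.0]] yellow rim pred [[329.0, 476.0]]
t 29.45 tcp [0.4768 0.2313 0.2789] delta_tool_cm [-0.02  1.9   0.05] w 0.453 F [-0.5 -1.4 -0.2] ydown [ 0.044 -0.004 -0.999] z [ 0.243 -0.97   0.014]
```

View pics/scene_ak.png

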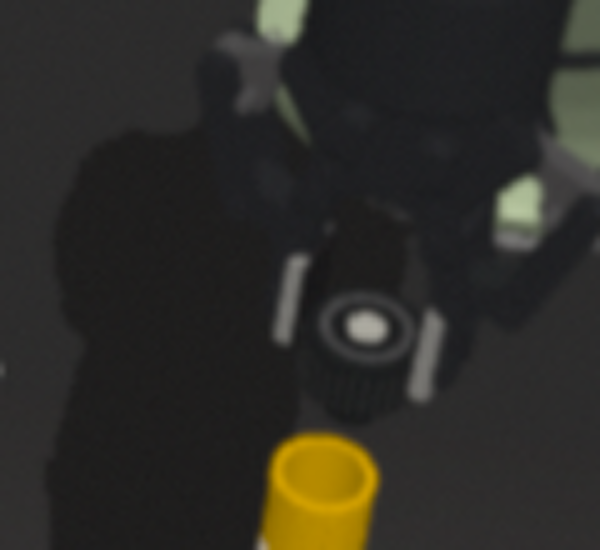

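```bash
python3 -m handwheel '[{"delta_pos":[0,2,0.4],"roll":0,"gripper":255}]'
python3 -c "
from h import *
manip.camera('top');manip.camera('top')
chc('al',.0078);go(.4780,.2308,.26)
"
```

```text
clock: 29.58
tool_pos: [0.4794, 0.2269, 0.2601]
orientation: [0.07, -0.699, 0.705, -0.103]
contact_force: [0.5, 0.7, -0.7]
gripper_width: 0.454
if centred foot/under/top: [[335.0, 443.0], [341.0, 414.0], [349.0, 367.0]] yellow rim pred [[329.0, 476.0]]
t 29.77 tcp [0.4789 0.2267 0.2596] delta_tool_cm [-0.01 -0.04 -0.41] w 0.455 F [ 0.8 -0.4  0.7] ydown [ 0.044 -0.004 -0.999] z [ 0.242 -0.97   0.014]
```

View pics/scene_al.png

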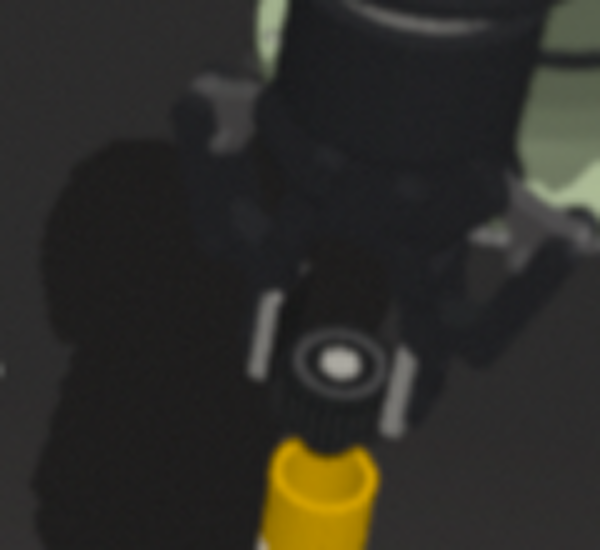

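```bash
python3 -m handwheel '[{"delta_pos":[0.1,1.8,-0.1],"roll":0,"gripper":255}]'
python3 -c "
from h import *
manip.camera('top');manip.camera('top')
chc('am',.0078);go(.4780,.2288,.2292)
"
```

```text
clock: 29.9
tool_pos: [0.4794, 0.2276, 0.2433]
orientation: [0.069, -0.699, 0.705, -0.102]
contact_force: [-0.2, -0.1, 0.7]
gripper_width: 0.455
if centred foot/under/top: [[329.0, 477.0], [334.0, 449.0], [342.0, 404.0]] yellow rim pred [[329.0, 476.0]]
t 30.1 tcp [0.4787 0.2274 0.2424] delta_tool_cm [ 0.09  1.32 -0.17] w 0.449 F [ 0.5 -0.1  0.1] ydown [ 0.045 -0.004 -0.999] z [ 0.242 -0.97   0.014]
```

View pics/scene_am.png

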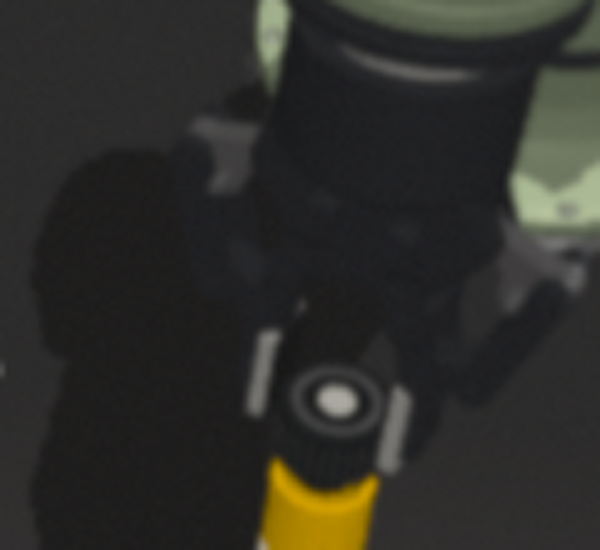

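Dot is at (337,401), with about (337,403) expected, so the cover is aligned. Lowering in small steps.

```bash
python3 -m handwheel '[{"delta_pos":[0.1,0.7,-0.1],"roll":0,"gripper":255}]'
python3 -c "
from h import *
manip.camera('top');manip.camera('top');go(.4780,.2288,.2292)
"
python3 -m handwheel '[{"delta_pos":[0,0.4,0],"roll":0,"gripper":255}]'
python3 -c "
from h import *
manip.camera('top');chc('an',.0078);go(.4780,.2288,.2292)
"
```

```text
clock: 30.22
tool_pos: [0.4783, 0.2284, 0.2363]
orientation: [0.07, -0.699, 0.705, -0.102]
contact_force: [0.5, 0.2, -0.8]
gripper_width: 0.455
t 30.32 tcp [0.4776 0.2282 0.2353] delta_tool_cm [-0.03  0.61 -0.06] w 0.454 F [-0.3 -0.9  0.1] ydown [ 0.045 -0.004 -0.999] z [ 0.242 -0.97   0.014]
clock: 30.45
tool_pos: [0.478, 0.2283, 0.2315]
orientation: [0.07, -0.699, 0.705, -0.102]
contact_force: [0.4, 0.2, -0.3]
gripper_width: 0.453
if centred foot/under/top: [[325.0, 500.0], [330.0, 472.0], [338.0, 427.0]] yellow rim pred [[329.0, 476.0]]
t 30.6 tcp [0.4778 0.2281 0.2311] delta_tool_cm [-0.03  0.19 -0.07] w 0.45 F [-0.3 -0.5  0.5] ydown [ 0.044 -0.004 -0.999] z [ 0.242 -0.97   0.014]
```

View pics/scene_an.png

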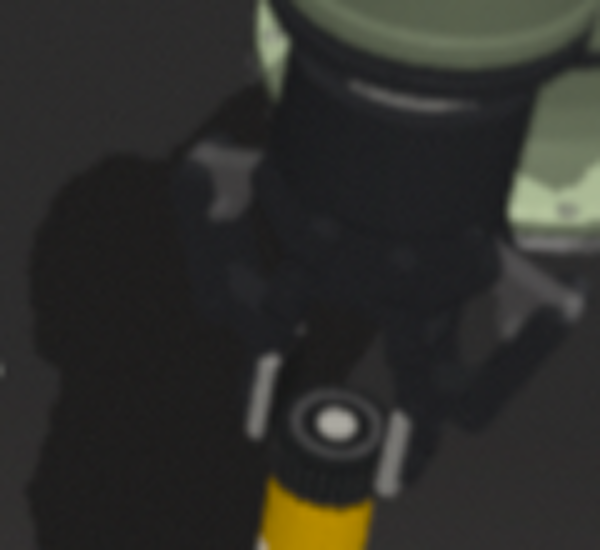

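```bash
python3 -m handwheel '[{"delta_pos":[0,0.3,0],"roll":0,"gripper":255}]'
python3 -c "
from h import *
manip.camera('top');go(.4780,.2288,.2292)
"
```

```text
clock: 30.72
tool_pos: [0.4782, 0.2284, 0.2285]
orientation: [0.07, -0.699, 0.705, -0.102]
contact_force: [-1.9, 1.7, 29.0]
gripper_width: 0.454
t 30.77 tcp [0.4786 0.2288 0.2287] delta_tool_cm [ 0.05 -0.05 -0.01] w 0.457 F [-1.7  1.2 13.7] ydown [ 0.046 -0.002 -0.999] z [ 0.242 -0.97   0.013]
```

Firm contact at TCP z 0.2287 m, against 0.2292 m predicted for home. Releasing, backing off and checking.

```bash
python3 -m handwheel '[{"delta_pos":[0,0,0],"roll":0,"gripper":120},{"delta_pos":[0,0,0],"roll":0,"gripper":60},{"delta_pos":[0,0,0],"roll":0,"gripper":0},{"delta_pos":[0,0,0],"roll":0,"gripper":0}]'
python3 -m handwheel '[{"delta_pos":[0,-5,0],"roll":0,"gripper":0},{"delta_pos":[0,-5,0],"roll":0,"gripper":0},{"delta_pos":[2,0,5],"roll":0,"gripper":0},{"delta_pos":[2,0,5.5],"roll":0,"gripper":0},{"delta_pos":[2,0,5.5],"roll":0,"gripper":0},{"delta_pos":[2,0,5.5],"roll":0,"gripper":0},{"delta_pos":[2,0,5.5],"roll":0,"gripper":0},{"delta_pos":[0,0,0],"roll":0,"gripper":0}]'
python3 -c "
from h import *
snap('end',(180,180,110,110),(350,180,120,150),4)
c=pickle.load(open('scene_end.pkl','rb'));T=pickle.load(open('top_end.pkl','rb'))
for cc,b in((c,(350,180)),(T,(180,180))): print((((proj(cc,[[.476,.2306,z] for z in(.118,.154,.19,.226,.248)])-b)+.5)*4-.5).round(0).tolist())
im=c['frame'][:,:,::-1]; cv2.imwrite('pics/full_end.png',im); cv2.imwrite('pics/tfull_end.png',T['frame'][:,:,::-1])
go(.478,.23,.3)
"
```

```text
clock: 31.28
tool_pos: [0.4786, 0.2289, 0.2286]
orientation: [0.07, -0.699, 0.704, -0.102]
contact_force: [-0.8, 0.2, -0.6]
gripper_width: 1.003
clock: 32.28
tool_pos: [0.4406, -0.0656, 0.3306]
orientation: [0.07, -0.699, 0.704, -0.103]
contact_force: [0.0, 0.8, 0.2]
gripper_width: 1.002
[[235.0, 500.0], [244.0, 450.0], [253.0, 396.0], [263.0, 341.0], [270.0, 305.0]]
[[187.0, 216.0], [178.0, 202.0], [169.0, 187.0], [159.0, 171.0], [153.0, 161.0]]
t 32.38 tcp [ 0.4413 -0.0619  0.3307] delta_tool_cm [-10.64   3.21 -27.41] w 1.001 F [-0.9 -0.9 -0.5] ydown [ 0.047 -0.001 -0.999] z [ 0.248 -0.969  0.013]
```

View pics/scene_end.png

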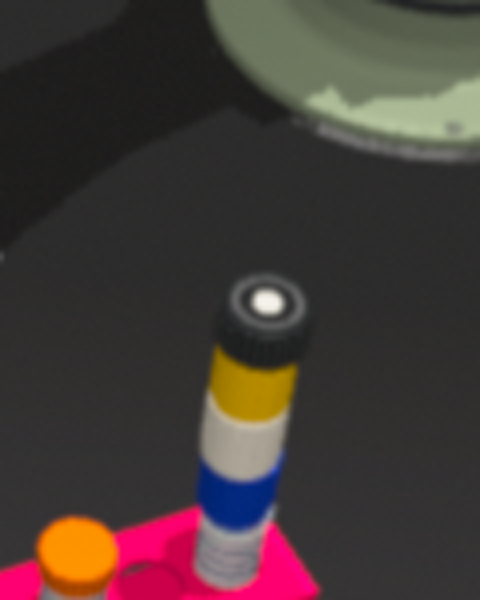

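View pics/top_end.png

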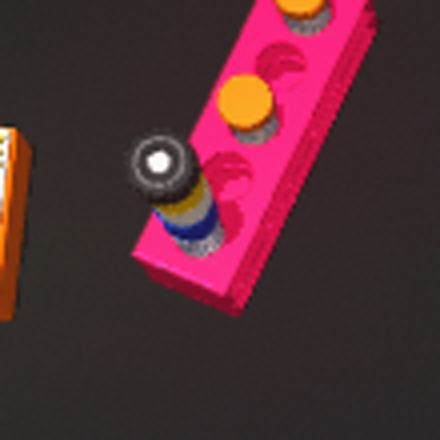

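View pics/full_end.png

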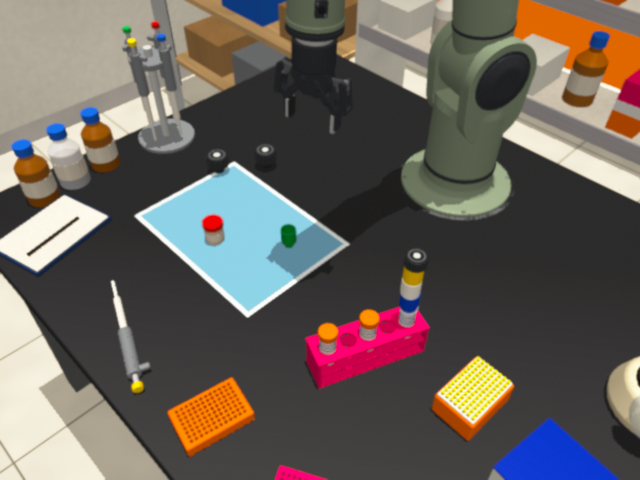

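```bash
python3 -c "
from h import *
c=pickle.load(open('scene_end.pkl','rb'));T=pickle.load(open('top_end.pkl','rb'))
f=lambda u,v,x,y:((u+.5)/4-.5+x,(v+.5)/4-.5+y)
print(tri(T,f(159,161,180,180),c,f(268,302,350,180)))
d=cv2.absdiff(pickle.load(open('scene0.pkl','rb'))['frame'],c['frame']).max(2)
for n,(x,y,w,h) in dict(jar=(198,212,30,34),green=(278,222,22,26),tip=(430,355,85,85)).items(): print(n,int((d[y:y+h,x:x+w]>40).sum()))
manip.finish_job()
"
```

```text
(array([0.47560865, 0.22815271, 0.24780546]), np.float64(0.0018394574351400165))
jar 0
green 71
tip 0
the job is handed in; nothing more can be done
```

I built the stack on the open tube in order (blue, white, yellow, then the smallest cover) and handed the job in at about 32 s of the 102 s allowed. No verdict came back.

**Final checks:**
- **Cover height:** crossing the two camera views puts the cover top at (0.4756, 0.2282, 0.2478) m. A fully seated stack would be at 0.248 m.
- **Position:** that point is about 2.5 mm off my estimate of the tube axis, with an 8 mm limit.
- **Look of the stack:** all four parts sit straight with no gaps in the pictures. The gripper was open and about 0.3 m away.
- **Other objects:** the jar and tip box show no change from the first picture. 71 pixels changed around the green strainer. I took that to be the arm's shadow across it, because it stands at the same spot in the final picture.

**What disagreed:**
- **Cameras:** the two views differ from each other by about 2–4 mm for the parts on the mat.
- **Fingertips:** in the pictures they stand about 20 mm higher than the stated 22 mm ahead of the TCP. I set the grip heights from the pictures and checked each placing by contact force.
- **Tool tilt:** the tool drifted to about 0.06 rad off vertical. Yellow was slightly tilted in the grip but stood straight once released.

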